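# Build and lock a pressing pile of print packs

### The arm

A 6-joint arm with a two-finger parallel gripper is mounted at the origin on the work surface; the furniture and walls round the work are solid. World frame = base frame: x ahead of the robot, y to its left, z up, the work surface at z = 0. Lengths are in m, angles in degrees, forces in N, time in s.
With the tool pointing down it reaches from about 0.4 to 0.825 m from the base axis. Payload 7 kg.
Tool frame: the origin (TCP) lies on the centre line of the jaws, within the pads' length; the fingertips stand 19 mm ahead of it and the grasp point (between the pads) is the TCP; z points along the fingers, y is the line along which they close (so a half turn about z gives the same grasp; the last joint's range is limited). The gripper opens to 88 mm and grips with 3 to 60 N. Pads are 19 mm wide; open, the fingers measure 130 mm over their backs; the gripper's body (78 mm by 193 mm) begins 47 mm behind the grasp point.
Start: joints at [-51.389, 20.546, 0.682, 0, -70.136, -16.507], TCP at [0.254, -0.625, 0.246] pointing down, gripper open.
Joint ranges: [-176.03, 176.03], [-82.01, 121.73], [-58.28, 71.71], [-173.87, 95.51], [-174.79, -0.11], [-173.66, 173.66]. Speed limits (degrees/s): [136.94, 136.94, 172.46, 180, 180, 180].

### API

Orientations are given as [roll, pitch, yaw] about the fixed x, y, z axes, in that order (R = Rz(yaw) Ry(pitch) Rx(roll)).
In Python, from plant import get_state, capture, close_job gives the robot as it stands.
- The arm moves only by the tool apply_moves, never from a script. Its argument "targets" is a list of rows, each a list of 7 numbers: the opening, from 0 (shut) to 1 (fully open), then the shift along the tool's x, y, z normalised to -1 to 1, where 1 is 1000 mm, then the turn, a rotation vector about the tool's x, y, z normalised to -1 to 1, where 1 is 90 degrees. In form: [[claw, tx, ty, tz, ax, ay, az], ...]. A call has 1 to 20 rows; each row shifts and turns the commanded pose from where the row before left it, along the tool's axes as they then stand; what a row does not reach is not made up. A row lasts 1/12 s, in which the tool goes at most 41.7 mm and 7.16 degrees, less where a joint would pass 70% of its speed; a pose out of reach is approached as far as the arm can. A call with a number of a shift or a turn outside -1 to 1 is refused whole. A call with a gripper value outside its range is refused whole. The fingers move at their own pace and stop on an object; "newtons" is the grip in N (left out, the last holds). Time passes only in rows, so rows that do not move let the fingers close. It gives the time, the measured TCP pose, the force, the opening and the grip force at its end, in the units of the state.
- get_state(): the state, without advancing time (a new reading comes with each control period).
- capture(name): name is "side" or "top"; returns a dict with "frame" (480x640x3 uint8, red, green, blue), "range_z" (480x640 float32, m along the optical axis (not along the pixel's ray), 0 where there is no reading), "camera_matrix" (3x3 intrinsics, pixels), "T" (4x4, takes a point from camera to world coordinates). Camera axes: x right, y down, z forward; pixel columns grow to the right and rows downward; lengths in m; the calibration is good to about 2 mm. A picture is of the moment at which its call begins.
- close_job(): hands the job in; it is judged then, once.
The state is a dict: "time_s": time; "joints": joint angles; "qd": joint speeds; "joint_torque": joint torques, N m; "tcp_pos": TCP position; "eef_rot": TCP orientation; "contact_force": force on the tool from outside, world axes, zero at the start; "moment": the same for the moment, N m; "gripper_width": finger opening in m; "gripper_force": force on a finger pad.
Only numpy, scipy, OpenCV 4.12 (cv2) and the standard library are available. Lean on these libraries where they do the work, as an engineer would, in place of code of your own. Each camera call takes 0.05 s, during which the arm holds its last target. There are 200 camera calls.

### The job

Free the empty pressing jig: draw its quick-release pin (squeezing the two side buttons pulls in the locking balls), park the pin in the hole behind the fixed fence, and slide the other fence open. Stack all the print packs lying about on the table squarely on the bed between the fences, long sides flush with the sides of the fences, then slide the fence home and lock it again with the pin, collar down on the carriage and buttons let go. Finally lay the cloth-covered lead weight flat, centred and lengthwise, on top of the pile; leave everything else where it is.

Things in the scene. Friction and masses are not known exactly. Their poses are not given: they have to be found in the camera images.
- bed (a point): centre of the pressing jig's cork-lined bed, on its surface, 44 mm above the table. Jig fixed to the table: plywood base 318 mm long (x), 110 mm wide, on two runners. x along the jig, toward the fixed fence; z up. A square pile has its centre at bed x = 0, y = 0, the packs' length along x. The sides (+y, -y) are open for the fingers
- fixed_fence (a point): middle of the fixed fence's inner face, at the bed's surface (bed x = +57.5 mm). The fence is an upright aluminium plate 12 mm thick, centred on bed y = 0, 60 mm wide like the packs, 62 mm high above the bed. Axes as the bed's
- sliding_fence (a point): middle of the sliding fence's inner face, at the bed's surface; same plate as the fixed fence, facing it from -x. At bed x = -57.5 mm when home; the 112 mm packs then have 3 mm to spare. It slides along bed x and pushes the packs along
- fence_slide (a joint): how far the sliding fence stands open, m: 0 = home against its stop (only there do the holes for the pin line up), 0.055 = fully open. It moves to bed -x as it opens, takes about 2.5 N and stays where it is left. Starts home, locked by the pin
- fence_knob (a point): upright turned wooden knob on the sliding fence's carriage, 22 mm diameter, reaching from 8 to 52 mm above the bed's surface; this point is on its axis, 30 mm above the bed's surface. At bed x = -100 mm when home: 30 mm behind the sliding fence's back, 52 mm ahead of the pin hole. Pinch it across bed y and draw it to bed +x to close, or push it
- lock_hole (a point): the pin hole, bed x = -152 mm, y = 0; point at the level of the carriage's top face, 8 mm above the bed's surface. When the fence is home, the 20 mm hole of the carriage (plate 8 mm thick, 64 mm wide) stands over the 17 mm hole of the base (10 mm thick, hollow below). z up
- park_hole (a point): 27 mm parking hole in the base behind the fixed fence, bed x = +112 mm, y = 0, point at the bed's level. Wide enough for the pin with its balls out: the pin stands in it on its collar and lifts out freely. z up
- pin_head (a point): quick-release pin, upright, 0.14 kg; point at the middle of its head, 27 mm above its collar's underside. Collar 42 mm diameter, 6 mm thick; above it a black block 26 mm along x, top at 46 mm, with grey sprung buttons on its +y and -y sides, 44 mm wide over both, each 22 mm along x and 9 to 41 mm above the collar's underside. Grip it along y. Starts locked in the lock hole, y within 0.4 rad of bed y
- pin_tip (a point): lower end of the pin's steel shank, 40 mm below the collar's underside. Shank 14 mm diameter, the last 11 mm tapered to 6 mm. Two locking balls on its +y and -y sides, 24 mm below the collar, stand out to 24 mm over both; squeezing both buttons draws them in flush, and only then does the shank pass the 17 mm hole; let go, they lock under the base
- button_a (a joint): travel of the pin's +y side button, m: 0 = sprung out, ball out (locked); 0.005 = pressed in against its stop, ball drawn in (about 7 N); both pressed, the head is 34 mm wide
- button_b (a joint): the same for the -y side button
- weight_center (a point): cloth-covered grey lead weight, block 100 x 44 x 26 mm, about 0.62 kg; point at its centre, 13 mm above its underside; x along its 100 mm length, y across its 44 mm width, z up
- pack1_center (a point): print pack: prints and blotters held between two small plywood boards, one rigid flat block 112 x 60 x 14 mm, about 0.11 kg, all packs alike, either face up; point at its centre (7 mm above its underside); x along its 112 mm length, y across its 60 mm width, z up. Grip it across the 60 mm. 2 to 4 of the four packs are present
- pack2_center (a point): print pack: prints and blotters held between two small plywood boards, one rigid flat block 112 x 60 x 14 mm, about 0.11 kg, all packs alike, either face up; point at its centre (7 mm above its underside); x along its 112 mm length, y across its 60 mm width, z up. Grip it across the 60 mm. 2 to 4 of the four packs are present
- pack3_center (a point): print pack: prints and blotters held between two small plywood boards, one rigid flat block 112 x 60 x 14 mm, about 0.11 kg, all packs alike, either face up; point at its centre (7 mm above its underside); x along its 112 mm length, y across its 60 mm width, z up. Grip it across the 60 mm. 2 to 4 of the four packs are present
- pack4_center (a point): print pack: prints and blotters held between two small plywood boards, one rigid flat block 112 x 60 x 14 mm, about 0.11 kg, all packs alike, either face up; point at its centre (7 mm above its underside); x along its 112 mm length, y across its 60 mm width, z up. Grip it across the 60 mm. 2 to 4 of the four packs are present
- paste_jar: small white jar with black lid, 49 mm diameter, 60 mm high, beyond the jig; leave alone; origin under its centre
- tape_roll: roll of brown tape lying flat, 98 mm diameter, 25 mm high, beyond the jig; leave alone; origin under its centre
- loupe: black loupe, 43 mm diameter, 38 mm high, beyond the jig; leave alone; origin under its centre
Things that resemble listed ones, but are neither listed nor needed, are in the scene too. Of the things like the part that bears weight_center, leave any that is purple; of the rest the larger one is meant.

How it is judged (in metres and radians):
On the way, in this order (a step that is already met when the one before it is completed fails the run):
1. the pin stands parked, upright, in the parking hole, and the fence is open by at least 10 mm (horizontal distance between pin_head and park_hole below 0.009 m and z of pin_head in the frame of park_hole between 0.022 and 0.032 m and angle between pin_head's own z axis and vertical below 0.15 rad and value of joint fence_slide above 0.01 m), for 0.2 s.
2. every pack lies flat in one pile on the bed between the fences, within 8 mm of its middle line, while the fence is still open (x of pack1_center in the frame of bed between -0.03 and 0.03 m and y of pack1_center in the frame of bed between -0.008 and 0.008 m and angle between the x axis of each of pack1_center, pack2_center, pack3_center, pack4_center and the x axis of bed, either way round below 0.12 rad and angle between the z axis of each of pack1_center, pack2_center, pack3_center, pack4_center and the z axis of bed, either way round below 0.06 rad and z of pack1_center in the frame of bed between 0 and 0.056 m and x of pack2_center in the frame of bed between -0.03 and 0.03 m and y of pack2_center in the frame of bed between -0.008 and 0.008 m and z of pack2_center in the frame of bed between 0 and 0.056 m and x of pack3_center in the frame of bed between -0.03 and 0.03 m and y of pack3_center in the frame of bed between -0.008 and 0.008 m and z of pack3_center in the frame of bed between 0 and 0.056 m and x of pack4_center in the frame of bed between -0.03 and 0.03 m and y of pack4_center in the frame of bed between -0.008 and 0.008 m and z of pack4_center in the frame of bed between 0 and 0.056 m and value of joint fence_slide above 0.006 m), for 0.2 s.
3. the sliding fence is home (within 2 mm) against the pile (x of pack1_center in the frame of bed between -0.005 and 0.005 m and y of pack1_center in the frame of bed between -0.009 and 0.009 m and angle between the x axis of each of pack1_center, pack2_center, pack3_center, pack4_center and the x axis of bed, either way round below 0.09 rad and angle between the z axis of each of pack1_center, pack2_center, pack3_center, pack4_center and the z axis of bed, either way round below 0.06 rad and z of pack1_center in the frame of bed between 0 and 0.056 m and x of pack2_center in the frame of bed between -0.005 and 0.005 m and y of pack2_center in the frame of bed between -0.009 and 0.009 m and z of pack2_center in the frame of bed between 0 and 0.056 m and x of pack3_center in the frame of bed between -0.005 and 0.005 m and y of pack3_center in the frame of bed between -0.009 and 0.009 m and z of pack3_center in the frame of bed between 0 and 0.056 m and x of pack4_center in the frame of bed between -0.005 and 0.005 m and y of pack4_center in the frame of bed between -0.009 and 0.009 m and z of pack4_center in the frame of bed between 0 and 0.056 m and value of joint fence_slide below 0.002 m), for 0.2 s.
4. the pin is locked: down on the carriage, upright, both buttons sprung out, the fence home (value of joint fence_slide below 0.002 m and horizontal distance between pin_head and lock_hole below 0.005 m and z of pin_head in the frame of lock_hole between 0.022 and 0.031 m and angle between pin_head's own z axis and vertical below 0.1 rad and value of joint each of button_a, button_b below 0.0015 m), for 0.2 s.
5. the lead weight lies on top of the pile (x of weight_center in the frame of bed between -0.012 and 0.012 m and y of weight_center in the frame of bed between -0.01 and 0.01 m and z of weight_center in the frame of bed between 0.036 and 0.08 m and angle between the x axis of weight_center and the x axis of bed, either way round below 0.15 rad and angle between the z axis of weight_center and the z axis of bed, either way round below 0.08 rad), for 0.2 s.
At the end, for the whole second after the job is handed in: All packs flat on the bed, centres within 4 mm lengthwise, 7 mm sideways and 0.07 rad of the bed's; fence home within 2 mm; pin in the lock hole, collar down within 4 mm, buttons sprung out; weight flat on the pile within 12 mm lengthwise, 10 mm sideways and 0.15 rad (all of step 4 and all of step 5 and x of pack1_center in the frame of bed between -0.004 and 0.004 m and y of pack1_center in the frame of bed between -0.007 and 0.007 m and angle between the x axis of each of pack1_center, pack2_center, pack3_center, pack4_center and the x axis of bed, either way round below 0.07 rad and angle between the z axis of each of pack1_center, pack2_center, pack3_center, pack4_center and the z axis of bed, either way round below 0.06 rad and z of pack1_center in the frame of bed between 0 and 0.056 m and x of pack2_center in the frame of bed between -0.004 and 0.004 m and y of pack2_center in the frame of bed between -0.007 and 0.007 m and z of pack2_center in the frame of bed between 0 and 0.056 m and x of pack3_center in the frame of bed between -0.004 and 0.004 m and y of pack3_center in the frame of bed between -0.007 and 0.007 m and z of pack3_center in the frame of bed between 0 and 0.056 m and x of pack4_center in the frame of bed between -0.004 and 0.004 m and y of pack4_center in the frame of bed between -0.007 and 0.007 m and z of pack4_center in the frame of bed between 0 and 0.056 m); the robot touches nothing.
It fails at once if the small white jar with the black lid is shifted by more than 30 mm (distance of paste_jar from where it was at the start of the episode above 0.03 m).
It fails at once if the roll of brown tape is shifted by more than 30 mm (distance of tape_roll from where it was at the start of the episode above 0.03 m).
It fails at once if the black loupe is shifted by more than 30 mm (distance of loupe from where it was at the start of the episode above 0.03 m).
Of pack1, pack2, pack3, pack4 only 2 to 4 are there at a start; the rules pass over those that are not, and their reading is None.
At some moment in a run one of pack1, pack2, pack3, pack4, weight may be knocked a few centimetres aside while the robot is not near it.
It also fails if it takes over 210 s, if anything falls off the work surface, if the arm or the gripper's body presses on something with over 40 N, if the wrist force passes 120 N, or if a joint passes its speed limit or range.

## Working session

There is one attempt and no reset: what is moved stays moved. The work goes in short steps, Python scripts to look and compute and a tool call to move; the robot and the scene stay as the last step left them, time stands still between calls to the robot, and variables do not carry over. Pictures are saved under pics/ and viewed, at most 14 in all, crops included, and the job is handed in when it is done.

Besides the shell and the picture viewer there is one more tool, called as name(argument=value, ...), one argument or row to a line, values as JSON. apply_moves: Moves the arm, as the interface text tells. Scaled input: -1 to 1 covers 1000 mm each way for a shift and 90 degrees each way for a turn. Its arguments: {"type":"object","properties":{"targets":{"type":"array","items":{"type":"array","items":{"type":"number"}}},"newtons":{"type":"number"}},"required":["targets"]}

```bash
ls; mkdir -p pics
python3 - <<'E'
from plant import *
import cv2,numpy as np
print(get_state())
for n in("top","side"):
    c=capture(n); cv2.imwrite(f"pics/{n}0.png",c["frame"][:,:,::-1]); np.savez(f"{n}0.npz",**c); print(c["camera_matrix"],c["T"])
E
```

```text
pics
{'time_s': 0.0, 'joints': array([-5.13902394e+01,  2.05904531e+01,  6.31430227e-01, -1.98530930e-02,
       -7.01347982e+01, -1.65077619e+01]), 'qd': array([ 0.06381815, -0.0114821 , -0.09677674,  0.07295643, -0.01751393,
        0.05526243]), 'joint_torque': array([ 3.01761529e-04, -5.82709837e+01,  2.93050110e+01,  6.99681491e+00,
        6.75234071e-03, -1.76414642e-04]), 'tcp_pos': array([ 0.25377664, -0.62496746,  0.24461678]), 'eef_rot': array([ 1.79904743e+02, -8.76762792e-03, -1.57904756e+02]), 'contact_force': array([ 0.07124304, -0.39439401, -0.25026272]), 'moment': array([0.01577381, 0.02231309, 0.06366507]), 'gripper_force': 0.0, 'gripper_width': 0.08768696239580956}
[[524.64853335   0.         310.25625956]
 [  0.         524.64853335 238.941787  ]
 [  0.           0.           1.        ]] [[ 2.60596619e-02 -9.83627380e-01  1.78320138e-01  3.45743766e-01]
 [-9.99660388e-01 -2.56339620e-02  4.69125300e-03 -2.67858091e-02]
 [-4.33932628e-05 -1.78381831e-01 -9.83961341e-01  1.21786317e+00]
 [ 0.00000000e+00  0.00000000e+00  0.00000000e+00  1.00000000e+00]]
[[591.72463776   0.         312.82457416]
 [  0.         591.72463776 238.97429254]
 [  0.           0.           1.        ]] [[-0.92569469 -0.22741771  0.30227559  0.19602479]
 [-0.37796658  0.52400057 -0.76325924  0.90363638]
 [ 0.01518609 -0.82079509 -0.57102084  0.78101821]
 [ 0.          0.          0.          1.        ]]
```

View pics/top0.png

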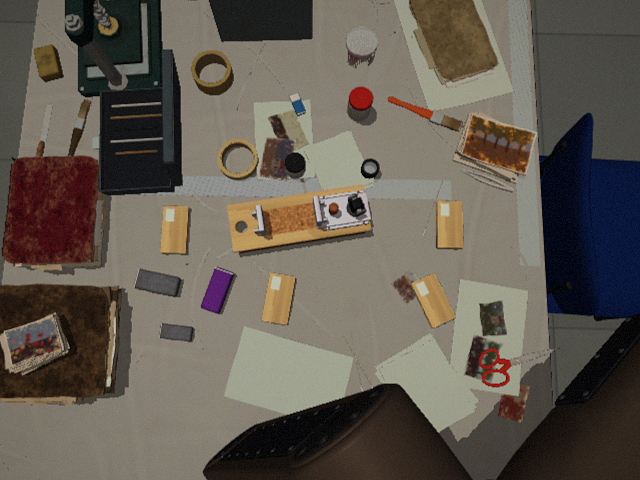

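View pics/side0.png

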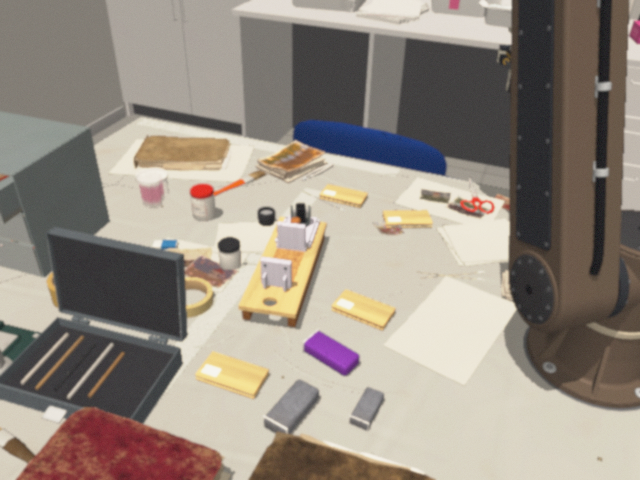

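The top view shows four packs at (174,230), (278,298), (433,300) and (449,224). The jig runs from the park hole (241,227) to the knob (334,210) and the pin (358,207). There are three candidates for the weight: large grey (158,282), small grey (177,332) and purple (218,290). The large grey one fits, because purple is excluded and it is the larger of the other two. I'll confirm it in a crop.

```bash
cat > h.py <<'E'
import numpy as np,cv2
from plant import *
def load(f):
    d=np.load(f); return {k:d[k] for k in d}
def cloud(c):
    K=c["camera_matrix"];T=c["T"];z=c["range_z"]
    v,u=np.mgrid[:480,:640]
    P=np.stack([(u-K[0,2])/K[0,0]*z,(v-K[1,2])/K[1,1]*z,z],-1)
    W=P@T[:3,:3].T+T[:3,3]; W[z==0]=np.nan
    return W
def ray(c,uv,h):
    K=c["camera_matrix"];T=c["T"];uv=np.atleast_2d(np.asarray(uv,float))
    d=np.c_[(uv[:,0]-K[0,2])/K[0,0],(uv[:,1]-K[1,2])/K[1,1],np.ones(len(uv))]@T[:3,:3].T
    s=(h-T[2,3])/d[:,2]; return (T[:3,3]+d*s[:,None])[:,:2]
def proj(c,P):
    T=c["T"];p=(np.atleast_2d(P)-T[:3,3])@T[:3,:3];q=p@c["camera_matrix"].T
    return q[:,:2]/q[:,2:]
def rect(xy):
    (cx,cy),(w,h),a=cv2.minAreaRect((xy*1000).astype(np.float32))
    if w<h: w,h=h,w; a+=90
    return np.round([cx,cy,w,h,(a+90)%180-90],1)
def blobs(c,m,h,amin=150):
    m=cv2.morphologyEx(m.astype(np.uint8),cv2.MORPH_OPEN,np.ones((3,3)))
    out=[]
    for k in cv2.findContours(m,cv2.RETR_EXTERNAL,cv2.CHAIN_APPROX_NONE)[0]:
        if cv2.contourArea(k)<amin: continue
        k=k[:,0]; out.append((np.round(k.mean(0)),rect(ray(c,k,h))))
    return out
def state():
    s=get_state(); print("t",round(s["time_s"],2),"tcp",np.round(s["tcp_pos"]*1000,1),"rpy",np.round(s["eef_rot"],2),"w",round(s["gripper_width"]*1000,1),"F",np.round(s["contact_force"],1),"gf",round(s["gripper_force"],1)); return s
E
python3 - <<'E'
from h import *
c=load("top0.npz");W=cloud(c);z=W[...,2];hsv=cv2.cvtColor(c["frame"],cv2.COLOR_RGB2HSV)
print("table z",np.nanmedian(z[340:400,250:340]),np.nanstd(z[360:380,260:300]))
for u,v in[(174,240),(278,310),(433,310),(449,235),(158,282),(177,332),(218,290),(290,218),(241,227),(334,210),(356,204)]:
    print(u,v,np.round(W[v,u]*1000),c["frame"][v,u],hsv[v,u])
roi=np.zeros((480,640),bool);roi[170:370,120:480]=1
print("yellow",*blobs(c,roi&(hsv[...,0]>10)&(hsv[...,0]<28)&(hsv[...,1]>85)&(hsv[...,2]>110),.014),sep="\n")
print("z packs",*blobs(c,roi&(z>.008)&(z<.034),.014),sep="\n")
print("z jig",*blobs(c,roi&(z>.034)&(z<.06),.044),sep="\n")
print("high",*blobs(c,roi&(z>.085),.1,30),sep="\n")
im=c["frame"][:,:,::-1]
a=cv2.resize(im[180:260,220:380],None,fx=5,fy=5,interpolation=3)[:, :800]
b=cv2.resize(im[255:345,120:250],None,fx=2,fy=2,interpolation=3)
cv2.imwrite("pics/c1.png",np.vstack([a,np.pad(b,((0,0),(0,800-b.shape[1]),(0,0)))]))
E
```

```text
table z 0.0036949944030373327 0.0024376268313321767
174 240 [553. 296.  14.] [164 128  76] [ 18 137 164]
278 310 [398.  48.  13.] [162 124  74] [ 17 139 162]
433 310 [ 407. -305.   13.] [183 146  90] [ 18 130 183]
449 235 [ 582. -345.   14.] [165 128  76] [ 18 138 165]
158 282 [453. 323.  25.] [85 84 86] [135   6  86]
177 332 [342. 273.  20.] [86 80 83] [165  18  86]
218 290 [439. 186.  23.] [ 86  32 110] [141 181 110]
290 218 [606.  26.  46.] [145  93  48] [ 14 171 145]
241 227 [591. 144.  -2.] [74 71 63] [22 38 74]
334 210 [615. -72.  96.] [116  65  34] [ 11 180 116]
356 204 [ 628. -119.  102.] [23 19 20] [173  44  23]
yellow
(array([431., 298.]), array([ 429.5, -304.5,  113.3,   61.2,   26. ]))
(array([277., 295.]), array([424.5,  49.1, 112.3,  59.9,  -8.2]))
(array([174., 230.]), array([5.790e+02, 2.987e+02, 1.123e+02, 5.970e+01, 2.000e-01]))
(array([449., 222.]), array([ 608.5, -347.1,  110.3,   62.4,    1.4]))
(array([303., 217.]), array([615.1,   7.9, 326.6, 113.9, -79.3]))
z packs
(array([175., 332.]), array([343.5, 277.7,  74.1,  32.8,  85.3]))
(array([433., 299.]), array([ 
[... 173 characters left out ...]
(array([217., 289.]), array([441.2, 189.2, 100.5,  47.5, -17.1]))
(array([174., 229.]), array([5.797e+02, 2.979e+02, 1.110e+02, 6.040e+01, 3.000e-01]))
(array([450., 224.]), array([ 609.3, -347.4,  112.2,   60.5,   -1. ]))
(array([143., 178.]), array([701.3, 377.7, 116.9,  45. , -85.8]))
z jig
(array([298., 218.]), array([608.9,   5.1, 321.2, 111.8, -79.3]))
high
(array([260., 218.]), array([593.1,  89.5,  62.5,  13. ,  10.5]))
(array([334., 207.]), array([621.9, -70.5,  20.3,  19.8,   1.5]))
(array([317., 209.]), array([616.4, -34.8,  62.3,  12.6,  10.5]))
(array([356., 201.]), array([ 634.8, -118.9,   35.1,   27.8,   26.6]))
(array([175., 174.]), array([684.3, 283.9,  27.6,  23. , -88.5]))
```

View pics/c1.png

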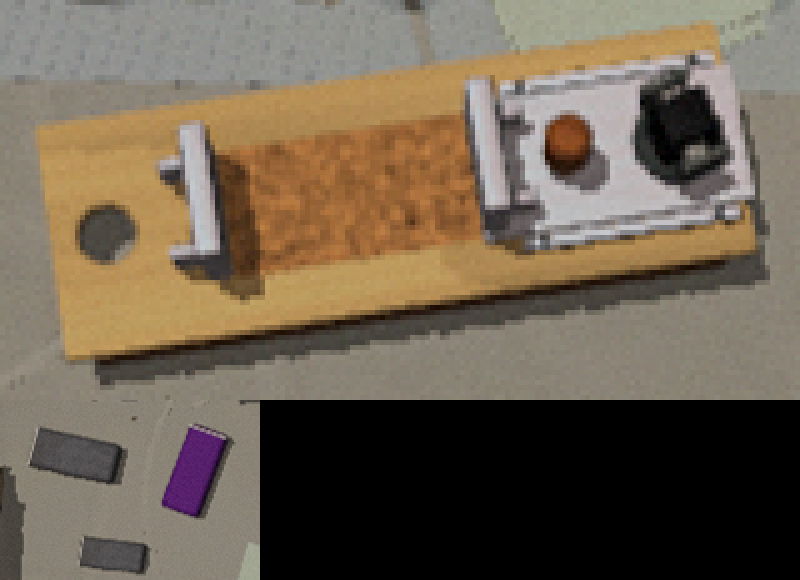

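The crop confirms the target: the large grey block at (157,282) measures 104x45 mm, the other grey one is 74x33 mm, and the purple one is excluded. Next I'll get the pin yaw and the bed frame, plus a move planner.

```bash
cat >> h.py <<'E'
def plan(x,y,z,yaw,start=None):
    "rotation (at place) first, then shift in the new tool frame; mm, deg"
    if start is None:
        s=state(); p=s["tcp_pos"]*1000; y0=s["eef_rot"][2]
    else: p=np.array(start[:3],float); y0=start[3]
    dyaw=(yaw-y0+180)%360-180
    a=np.radians(yaw); d=np.array([x,y,z])-p
    t=np.array([d[0]*np.cos(a)+d[1]*np.sin(a), d[0]*np.sin(a)-d[1]*np.cos(a), -d[2]])/1000
    n=int(np.ceil(np.linalg.norm(t)/.04)); m=int(np.ceil(abs(dyaw)/6.8))
    print(f"-> az total {-dyaw/90:.4f} rows {m} each {-dyaw/90/max(m,1):.4f} | shift {np.round(t,4)} rows {n} each {np.round(t/max(n,1),4)}")
E
python3 - <<'E'
from h import *
c=load("top0.npz");W=cloud(c);z=W[...,2];hsv=cv2.cvtColor(c["frame"],cv2.COLOR_RGB2HSV)
roi=np.zeros((480,640),bool);roi[185:245,225:380]=1
f=blobs(c,roi&(z>.097),.106,30);print(*f,sep="\n")
r2=np.zeros_like(roi);r2[185:225,343:372]=1
print("head top",*blobs(c,r2&(z>.090),.098,20),sep="\n")
print("black",*blobs(c,r2&(hsv[...,2]<45)&(z>.088),.098,20),sep="\n")
print("head all",*blobs(c,r2&(z>.075),.096,20),sep="\n")
g=roi.copy();g[:,262:]=0
print("park",*[ (b,) for b in blobs(c,g&(hsv[...,1]<70)&(z<.04)&(hsv[...,2]<110),.044,30)],sep="\n")
k=roi.copy();k[:,:325]=0;k[:,343:]=0
print("knob",*blobs(c,k&(z>.085),.096,20))
E
```

```text
(array([260., 217.]), array([593. ,  89.5,  59.6,  12.3,  10.3]))
(array([317., 208.]), array([616.1, -34.9,  59.8,  12.1,  10.2]))
head top
(array([357., 203.]), array([ 632.1, -121.8,   25.9,   23.3,  -63.2]))
black
(array([356., 203.]), array([ 630.5, -120.7,   25. ,   21.4,  -64.8]))
head all
(array([356., 204.]), array([ 630.7, -121.2,   46.3,   28.9,   26.8]))
park
((array([241., 227.]), array([583.2, 138.8,  22.6,  19.8, -42.3])),)
knob (array([334., 207.]), array([622.8, -70.6,  20.3,  19.8,   1.5]))
```

```bash
python3 -c "
from h import *
plan(632,-122,160,-63.2)"
```

```text
t 0.1 tcp [ 253.8 -625.   244.7] rpy [ 1.7991e+02 -1.0000e-02 -1.5790e+02] w 87.7 F [-0.2  0.2 -0.1] gf 0.0
-> az total -1.0522 rows 14 each -0.0752 | shift [-0.2785 -0.5644  0.0847] rows 16 each [-0.0174 -0.0353  0.0053]
```

apply_moves(
  targets=[
    [1, 0, 0, 0, 0, 0, -0.0752],
    [1, 0, 0, 0, 0, 0, -0.0752],
    [1, 0, 0, 0, 0, 0, -0.0752],
    [1, 0, 0, 0, 0, 0, -0.0752],
    [1, 0, 0, 0, 0, 0, -0.0752],
    [1, 0, 0, 0, 0, 0, -0.0752],
    [1, 0, 0, 0, 0, 0, -0.0752],
    [1, 0, 0, 0, 0, 0, -0.0752],
    [1, 0, 0, 0, 0, 0, -0.0752],
    [1, 0, 0, 0, 0, 0, -0.0752],
    [1, 0, 0, 0, 0, 0, -0.0752],
    [1, 0, 0, 0, 0, 0, -0.0752],
    [1, 0, 0, 0, 0, 0, -0.0752],
    [1, 0, 0, 0, 0, 0, -0.0752],
  ],
)

```text
time_s: 1.27
tcp_pos: [0.2539, -0.6251, 0.245]
eef_rot: [-180.0, 0.1, -62.8]
contact_force: [0.1, 0.1, 0.9]
gripper_width: 0.0878
gripper_force: 0.0
```

apply_moves(
  targets=[
    [1, -0.0174, -0.0353, 0.0053, 0, 0, 0],
    [1, -0.0174, -0.0353, 0.0053, 0, 0, 0],
    [1, -0.0174, -0.0353, 0.0053, 0, 0, 0],
    [1, -0.0174, -0.0353, 0.0053, 0, 0, 0],
    [1, -0.0174, -0.0353, 0.0053, 0, 0, 0],
    [1, -0.0174, -0.0353, 0.0053, 0, 0, 0],
    [1, -0.0174, -0.0353, 0.0053, 0, 0, 0],
    [1, -0.0174, -0.0353, 0.0053, 0, 0, 0],
    [1, -0.0174, -0.0353, 0.0053, 0, 0, 0],
    [1, -0.0174, -0.0353, 0.0053, 0, 0, 0],
    [1, -0.0174, -0.0353, 0.0053, 0, 0, 0],
    [1, -0.0174, -0.0353, 0.0053, 0, 0, 0],
    [1, -0.0174, -0.0353, 0.0053, 0, 0, 0],
    [1, -0.0174, -0.0353, 0.0053, 0, 0, 0],
    [1, -0.0174, -0.0353, 0.0053, 0, 0, 0],
    [1, -0.0174, -0.0353, 0.0053, 0, 0, 0],
    [1, 0, 0, 0, 0, 0, 0],
    [1, 0, 0, 0, 0, 0, 0],
  ],
)

```text
time_s: 2.77
tcp_pos: [0.6326, -0.1198, 0.1594]
eef_rot: [179.9, 0.1, -63.0]
contact_force: [-0.4, -0.5, 0.2]
gripper_width: 0.0877
gripper_force: 0.0
```

```bash
python3 -c "
from h import *
plan(632,-122,81,-63.2)"
```

```text
t 2.77 tcp [ 632.6 -119.8  159.4] rpy [ 1.799e+02  5.000e-02 -6.298e+01] w 87.7 F [-0.4 -0.5  0.2] gf 0.0
-> az total 0.0025 rows 1 each 0.0025 | shift [0.0017 0.0016 0.0784] rows 2 each [0.0008 0.0008 0.0392]
```

apply_moves(
  targets=[
    [1, 0.0017, 0.0016, 0.02, 0, 0, 0],
    [1, 0, 0, 0.03, 0, 0, 0],
    [1, 0, 0, 0.0284, 0, 0, 0],
    [1, 0, 0, 0, 0, 0, 0],
    [1, 0, 0, 0, 0, 0, 0],
    [0.3, 0, 0, 0, 0, 0, 0],
    [0.3, 0, 0, 0, 0, 0, 0],
    [0.3, 0, 0, 0, 0, 0, 0],
    [0.3, 0, 0, 0, 0, 0, 0],
    [0.3, 0, 0, 0, 0, 0, 0],
    [0.3, 0, 0, 0, 0, 0, 0],
    [0.3, 0, 0, 0, 0, 0, 0],
    [0.3, 0, 0, 0, 0, 0, 0],
  ],
  newtons=30,
)

```text
time_s: 3.85
tcp_pos: [0.6316, -0.124, 0.0827]
eef_rot: [-180.0, -0.0, -63.1]
contact_force: [-0.5, 0.4, 2.1]
gripper_width: 0.04
gripper_force: 4.6
```

```bash
python3 -c "
from h import *
state()"
```

```text
t 3.85 tcp [ 631.6 -124.    82.7] rpy [-1.7997e+02 -1.0000e-02 -6.3130e+01] w 40.0 F [-0.5  0.4  2.1] gf 4.6
```

apply_moves(
  targets=[
    [0.3, 0, 0, 0, 0, 0, 0],
    [0.3, 0, 0, 0, 0, 0, 0],
    [0.3, 0, 0, 0, 0, 0, 0],
    [0.3, 0, 0, 0, 0, 0, 0],
    [0.3, 0, 0, 0, 0, 0, 0],
  ],
)

```text
time_s: 4.27
tcp_pos: [0.6318, -0.1241, 0.083]
eef_rot: [-180.0, -0.0, -63.1]
contact_force: [-1.3, 0.1, 5.4]
gripper_width: 0.0345
gripper_force: 30.0
```

apply_moves(
  targets=[
    [0.3, 0, 0, -0.01, 0, 0, 0],
    [0.3, 0, 0, -0.015, 0, 0, 0],
    [0.3, 0, 0, -0.015, 0, 0, 0],
    [0.3, 0, 0, 0, 0, 0, 0],
  ],
)

```text
time_s: 4.6
tcp_pos: [0.633, -0.1242, 0.1256]
eef_rot: [-179.8, -0.1, -63.1]
contact_force: [1.9, -0.5, -0.2]
gripper_width: 0.0342
gripper_force: 29.9
```

```bash
python3 -c "
from h import *
plan(583.7,135.5,205,-63.1)"
```

```text
t 4.6 tcp [ 633.  -124.2  125.6] rpy [-1.7981e+02 -1.2000e-01 -6.3110e+01] w 34.2 F [ 1.9 -0.5 -0.2] gf 29.9
-> az total -0.0001 rows 1 each -0.0001 | shift [-0.2539 -0.0736 -0.0794] rows 7 each [-0.0363 -0.0105 -0.0113]
```

apply_moves(
  targets=[
    [0.3, 0, 0, -0.0397, 0, 0, 0],
    [0.3, 0, 0, -0.0397, 0, 0, 0],
    [0.3, -0.0363, -0.0105, 0, 0, 0, 0],
    [0.3, -0.0363, -0.0105, 0, 0, 0, 0],
    [0.3, -0.0363, -0.0105, 0, 0, 0, 0],
    [0.3, -0.0363, -0.0105, 0, 0, 0, 0],
    [0.3, -0.0363, -0.0105, 0, 0, 0, 0],
    [0.3, -0.0363, -0.0105, 0, 0, 0, 0],
    [0.3, -0.0361, -0.0106, 0, 0, 0, 0],
    [0.3, 0, 0, 0.03, 0, 0, 0],
    [0.3, 0, 0, 0.02, 0, 0, 0],
    [0.3, 0, 0, 0, 0, 0, 0],
    [0.3, 0, 0, 0, 0, 0, 0],
  ],
)

```text
time_s: 5.68
tcp_pos: [0.5815, 0.1353, 0.1508]
eef_rot: [179.8, -0.0, -63.1]
contact_force: [1.0, -0.6, -1.0]
gripper_width: 0.0343
gripper_force: 29.9
```

```bash
python3 -c "
from h import *
plan(583.7,135.5,76,-63.1)
c=capture('side');i=c['frame'][200:360,200:400,::-1];cv2.imwrite('pics/s1.png',cv2.resize(i,None,fx=4,fy=3.75))"
```

```text
t 5.68 tcp [581.5 135.3 150.8] rpy [ 1.7981e+02 -2.0000e-02 -6.3120e+01] w 34.3 F [ 1.  -0.6 -1. ] gf 29.9
-> az total -0.0003 rows 1 each -0.0003 | shift [ 0.0008 -0.002   0.0748] rows 2 each [ 0.0004 -0.001   0.0374]
```

View pics/s1.png

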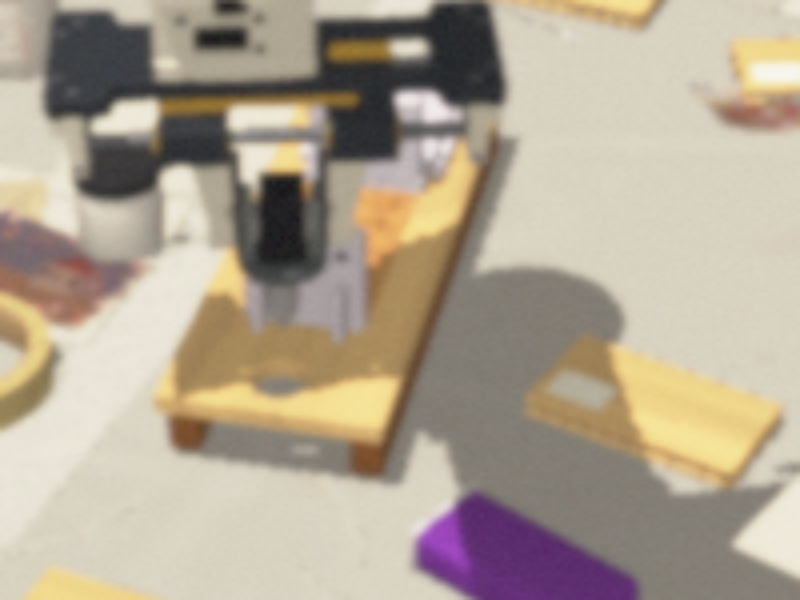

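The pin is held upright above the park hole (hole at crop (278,383)), so I'll lower it.

apply_moves(
  targets=[
    [0.3, 0.0008, -0.002, 0.03, 0, 0, 0],
    [0.3, 0, 0, 0.025, 0, 0, 0],
    [0.3, 0, 0, 0.014, 0, 0, 0],
    [0.3, 0, 0, 0.006, 0, 0, 0],
    [0.3, 0, 0, 0, 0, 0, 0],
    [0.3, 0, 0, 0, 0, 0, 0],
  ],
)

```text
time_s: 6.23
tcp_pos: [0.5856, 0.1359, 0.0782]
eef_rot: [-179.9, -0.0, -63.2]
contact_force: [0.8, 0.4, -0.8]
gripper_width: 0.0345
gripper_force: 29.9
```

apply_moves(
  targets=[
    [0.3, 0, 0, 0.002, 0, 0, 0],
    [0.3, 0, 0, 0.001, 0, 0, 0],
    [0.3, 0, 0, 0, 0, 0, 0],
  ],
)

```text
time_s: 6.48
tcp_pos: [0.5856, 0.1363, 0.0753]
eef_rot: [-179.8, -0.0, -63.1]
contact_force: [-0.1, -0.4, 3.3]
gripper_width: 0.0341
gripper_force: 29.9
```

Contact at z≈75, as expected. I'll open and rise.

apply_moves(
  targets=[
    [0.8, 0, 0, 0, 0, 0, 0],
    [0.8, 0, 0, 0, 0, 0, 0],
    [0.8, 0, 0, 0, 0, 0, 0],
    [0.8, 0, 0, 0, 0, 0, 0],
    [0.8, 0, 0, 0, 0, 0, 0],
    [0.8, 0, 0, 0, 0, 0, 0],
    [0.8, 0, 0, -0.03, 0, 0, 0],
    [0.8, 0, 0, -0.04, 0, 0, 0],
    [0.8, 0, 0, -0.02, 0, 0, 0],
  ],
)

```text
time_s: 7.23
tcp_pos: [0.5858, 0.1361, 0.1674]
eef_rot: [-179.8, -0.1, -63.1]
contact_force: [1.9, 1.3, 1.6]
gripper_width: 0.0701
gripper_force: 0.0
```

```bash
python3 -c "
from h import *
plan(622.7,-71,160,-79.5)"
```

```text
t 7.23 tcp [585.8 136.1 167.4] rpy [-1.7983e+02 -5.0000e-02 -6.3100e+01] w 70.1 F [1.9 1.3 1.6] gf 0.0
-> az total 0.1823 rows 3 each 0.0608 | shift [0.2104 0.0014 0.0074] rows 6 each [0.0351 0.0002 0.0012]
```

apply_moves(
  targets=[
    [0.8, 0, 0, 0, 0, 0, 0.0608],
    [0.8, 0, 0, 0, 0, 0, 0.0608],
    [0.8, 0, 0, 0, 0, 0, 0.0608],
    [0.8, 0.0351, 0, 0, 0, 0, 0],
    [0.8, 0.0351, 0, 0, 0, 0, 0],
    [0.8, 0.0351, 0, 0, 0, 0, 0],
    [0.8, 0.0351, 0, 0, 0, 0, 0],
    [0.8, 0.0351, 0, 0, 0, 0, 0],
    [0.8, 0.0351, 0.0014, 0, 0, 0, 0],
    [0.8, 0, 0, 0.04, 0, 0, 0],
    [0.8, 0, 0, 0.03, 0, 0, 0],
    [0.8, 0, 0, 0.017, 0, 0, 0],
    [0.8, 0, 0, 0, 0, 0, 0],
    [0.2, 0, 0, 0, 0, 0, 0],
    [0.2, 0, 0, 0, 0, 0, 0],
    [0.2, 0, 0, 0, 0, 0, 0],
    [0.2, 0, 0, 0, 0, 0, 0],
    [0.2, 0, 0, 0, 0, 0, 0],
    [0.2, 0, 0, 0, 0, 0, 0],
    [0.2, 0, 0, 0, 0, 0, 0],
  ],
)

```text
time_s: 8.9
tcp_pos: [0.6214, -0.0714, 0.0772]
eef_rot: [-180.0, 0.0, -79.6]
contact_force: [-0.4, -1.2, 0.2]
gripper_width: 0.029
gripper_force: 0.0
```

apply_moves(
  targets=[
    [0.2, 0, 0, 0, 0, 0, 0],
    [0.2, 0, 0, 0, 0, 0, 0],
    [0.2, 0, 0, 0, 0, 0, 0],
    [0.2, 0, 0, 0, 0, 0, 0],
  ],
)

```text
time_s: 9.23
tcp_pos: [0.622, -0.0713, 0.077]
eef_rot: [-179.9, -0.0, -79.5]
contact_force: [3.7, 1.2, 0.3]
gripper_width: 0.0207
gripper_force: 30.0
```

apply_moves(
  targets=[
    [0.2, 0.006, 0, 0, 0, 0, 0],
    [0.2, 0.01, 0, 0, 0, 0, 0],
    [0.2, 0.01, 0, 0, 0, 0, 0],
    [0.2, 0.01, 0, 0, 0, 0, 0],
    [0.2, 0.01, 0, 0, 0, 0, 0],
    [0.2, 0.006, 0, 0, 0, 0, 0],
    [0.2, 0, 0, 0, 0, 0, 0],
    [0.2, 0, 0, 0, 0, 0, 0],
    [0.2, 0, 0, 0, 0, 0, 0],
  ],
)

```text
time_s: 9.98
tcp_pos: [0.6319, -0.124, 0.0771]
eef_rot: [-179.9, -0.1, -79.6]
contact_force: [5.2, -1.1, -0.5]
gripper_width: 0.0214
gripper_force: 30.0
```

apply_moves(
  targets=[
    [0.6, 0, 0, 0, 0, 0, 0],
    [0.6, 0, 0, 0, 0, 0, 0],
    [0.6, 0, 0, 0, 0, 0, 0],
    [0.6, 0, 0, 0, 0, 0, 0],
    [0.6, 0, 0, -0.03, 0, 0, 0],
    [0.8, 0, 0, -0.04, 0, 0, 0],
    [0.8, 0, 0, -0.04, 0, 0, 0],
    [1, 0, 0, -0.02, 0, 0, 0],
  ],
)

```text
time_s: 10.65
tcp_pos: [0.632, -0.1231, 0.2119]
eef_rot: [-179.7, -0.1, -79.5]
contact_force: [0.9, 0.1, 0.3]
gripper_width: 0.0669
gripper_force: 0.0
```

Run:
```python
from h import *
c=capture('top');np.savez("top1.npz",**c);W=cloud(c);z=W[...,2];hsv=cv2.cvtColor(c["frame"],cv2.COLOR_RGB2HSV)
roi=np.zeros((480,640),bool);roi[170:370,120:480]=1
print("z packs",*blobs(c,roi&(z>.008)&(z<.034),.014),sep="\n")
cv2.imwrite("pics/t1.png",c["frame"][150:390,100:500,::-1].repeat(2,0).repeat(2,1)[:, :800])
plan(608.9,-347.2,120,-180)
plan(608.9,-347.2,60,-180)
```

```text
z packs
(array([174., 331.]), array([343.9, 281.9,  65.6,  32.8,  85.3]))
(array([433., 300.]), array([ 430.7, -305.6,  111.7,   60.4,   25.2]))
(array([157., 282.]), array([454.7, 328.3, 103.7,  45.3,  79.5]))
(array([174., 227.]), array([5.797e+02, 2.978e+02, 1.110e+02, 6.050e+01, 2.000e-01]))
(array([449., 224.]), array([ 609.3, -347.4,  112.2,   60.5,   -1. ]))
(array([144., 178.]), array([701.3, 377.7, 116.9,  45. , -85.8]))
t 10.7 tcp [ 633.3 -123.2  214.9] rpy [-1.7949e+02 -1.6000e-01 -7.9500e+01] w 71.1 F [ 2.3 -1.   4.3] gf 0.0
-> az total 1.1166 rows 15 each 0.0744 | shift [ 0.0244 -0.224   0.0949] rows 7 each [ 0.0035 -0.032   0.0136]
t 10.7 tcp [ 633.3 -123.2  214.9] rpy [-1.7949e+02 -1.6000e-01 -7.9500e+01] w 71.1 F [ 2.3 -1.   4.3] gf 0.0
-> az total 1.1166 rows 15 each 0.0744 | shift [ 0.0244 -0.224   0.1549] rows 7 each [ 0.0035 -0.032   0.0221]
```

View pics/t1.png

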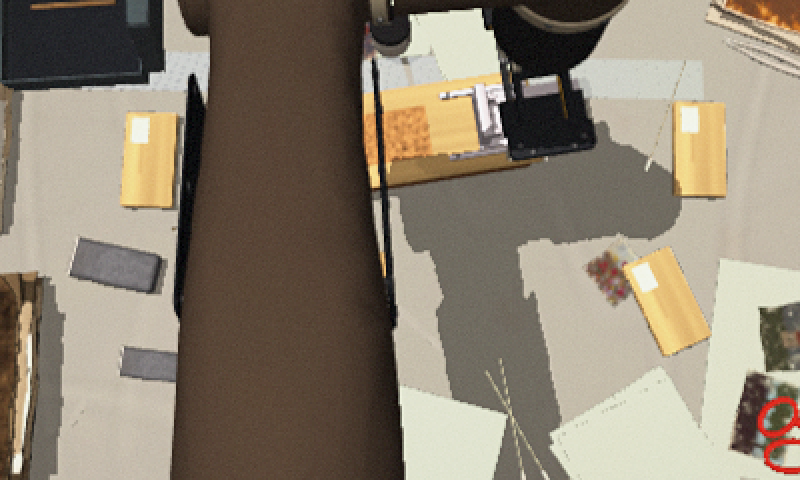

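The view shows the fence open by about 50 mm. The packs and the weight haven't moved. I'll fetch the right-hand pack at (449,224).

apply_moves(
  targets=[
    [1, 0, 0, 0, 0, 0, 0.0744],
    [1, 0, 0, 0, 0, 0, 0.0744],
    [1, 0, 0, 0, 0, 0, 0.0744],
    [1, 0, 0, 0, 0, 0, 0.0744],
    [1, 0, 0, 0, 0, 0, 0.0744],
    [1, 0, 0, 0, 0, 0, 0.0744],
    [1, 0, 0, 0, 0, 0, 0.0744],
    [1, 0, 0, 0, 0, 0, 0.0744],
    [1, 0, 0, 0, 0, 0, 0.0744],
    [1, 0, 0, 0, 0, 0, 0.0744],
    [1, 0, 0, 0, 0, 0, 0.0744],
    [1, 0, 0, 0, 0, 0, 0.0744],
    [1, 0, 0, 0, 0, 0, 0.0744],
    [1, 0, 0, 0, 0, 0, 0.0744],
    [1, 0, 0, 0, 0, 0, 0.0744],
  ],
)

```text
time_s: 11.95
tcp_pos: [0.6301, -0.1227, 0.2063]
eef_rot: [180.0, -0.1, 179.7]
contact_force: [0.5, 0.1, 0.4]
gripper_width: 0.0876
gripper_force: 0.0
```

apply_moves(
  targets=[
    [1, 0.0035, -0.032, 0.0221, 0, 0, 0],
    [1, 0.0035, -0.032, 0.0221, 0, 0, 0],
    [1, 0.0035, -0.032, 0.0221, 0, 0, 0],
    [1, 0.0035, -0.032, 0.0221, 0, 0, 0],
    [1, 0.0035, -0.032, 0.0221, 0, 0, 0],
    [1, 0.0035, -0.032, 0.0221, 0, 0, 0],
    [1, 0.0035, -0.032, 0.0221, 0, 0, 0],
    [1, 0, 0, 0, 0, 0, 0],
    [1, 0, 0, 0, 0, 0, 0],
  ],
)

```text
time_s: 12.7
tcp_pos: [0.6038, -0.3481, 0.0492]
eef_rot: [179.9, -0.3, 179.8]
contact_force: [1.6, 0.5, 1.3]
gripper_width: 0.088
gripper_force: 0.0
```

Run:
```python
from h import *
plan(609,-347.3,22,-180)
c=capture('top')
cv2.imwrite("pics/t2.png",cv2.resize(c["frame"][180:260,220:480,::-1],None,fx=3,fy=3))
print(blobs(c,(cloud(c)[...,2]>.066)&(np.mgrid[:480,:640][1]<252)&(np.mgrid[:480,:640][1]>225)&(abs(np.mgrid[:480,:640][0]-222)<20),.088,20))
c=capture('side')
cv2.imwrite("pics/s2.png",cv2.resize(c["frame"][200:360,200:400,::-1],None,fx=3,fy=3))
```

```text
t 12.7 tcp [ 603.8 -348.1   49.2] rpy [179.92  -0.28 179.81] w 88.0 F [1.6 0.5 1.3] gf 0.0
-> az total -0.0021 rows 1 each -0.0021 | shift [-0.0052  0.0008  0.0272] rows 1 each [-0.0052  0.0008  0.0272]
[(array([240., 223.]), array([583.1, 135.7,  47.6,  25.5,  28.8]))]
```

View pics/s2.png

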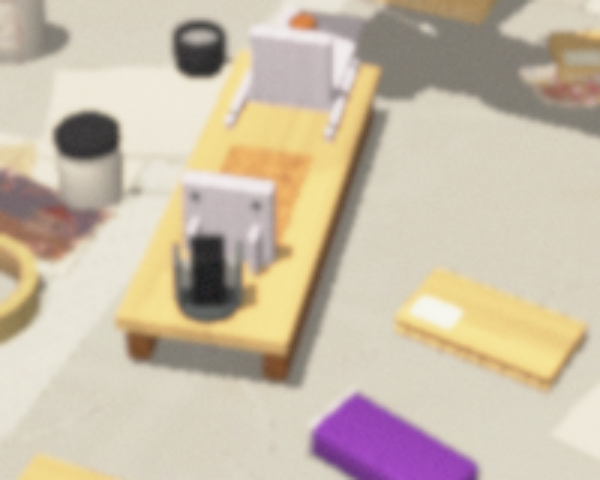

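The pin stands upright in the park hole and the fence is open. I'll descend and grip the pack.

apply_moves(
  targets=[
    [1, -0.0052, 0.0008, 0.014, 0, 0, 0],
    [1, 0, 0, 0.012, 0, 0, 0],
    [1, 0, 0, 0, 0, 0, 0],
    [1, 0, 0, 0, 0, 0, 0],
    [0.6, 0, 0, 0, 0, 0, 0],
    [0.6, 0, 0, 0, 0, 0, 0],
    [0.6, 0, 0, 0, 0, 0, 0],
    [0.6, 0, 0, 0, 0, 0, 0],
    [0.6, 0, 0, 0, 0, 0, 0],
    [0.6, 0, 0, 0, 0, 0, 0],
  ],
  newtons=25,
)

```text
time_s: 13.63
tcp_pos: [0.6116, -0.3459, 0.0265]
eef_rot: [-180.0, 0.0, -180.0]
contact_force: [0.1, 0.9, 2.3]
gripper_width: 0.0594
gripper_force: 25.0
```

Run:
```python
from h import *
s=state();p=s["tcp_pos"]*1000
plan(605.4,22.4,190,-79.5,(p[0],p[1],190,s["eef_rot"][2]))
```

```text
t 13.63 tcp [ 611.6 -345.9   26.5] rpy [-1.7999e+02  3.0000e-02 -1.8000e+02] w 59.4 F [0.1 0.9 2.3] gf 25.0
-> az total -1.1166 rows 15 each -0.0744 | shift [-0.3633 -0.061  -0.    ] rows 10 each [-0.0363 -0.0061 -0.    ]
```

apply_moves(
  targets=[
    [0.6, 0, 0, -0.02, 0, 0, 0],
    [0.6, 0, 0, -0.02, 0, 0, -0.0744],
    [0.6, 0, 0, -0.02, 0, 0, -0.0744],
    [0.6, 0, 0, -0.02, 0, 0, -0.0744],
    [0.6, 0, 0, -0.02, 0, 0, -0.0744],
    [0.6, 0, 0, -0.02, 0, 0, -0.0744],
    [0.6, 0, 0, -0.02, 0, 0, -0.0744],
    [0.6, 0, 0, -0.02, 0, 0, -0.0744],
    [0.6, 0, 0, 0, 0, 0, -0.0744],
    [0.6, 0, 0, 0, 0, 0, -0.0744],
    [0.6, 0, 0, 0, 0, 0, -0.0744],
    [0.6, 0, 0, 0, 0, 0, -0.0744],
    [0.6, 0, 0, 0, 0, 0, -0.0744],
    [0.6, 0, 0, 0, 0, 0, -0.0744],
    [0.6, 0, 0, 0, 0, 0, -0.0744],
    [0.6, 0, 0, 0, 0, 0, -0.0744],
  ],
)

```text
time_s: 14.97
tcp_pos: [0.6111, -0.3458, 0.1857]
eef_rot: [180.0, 0.0, -79.2]
contact_force: [-1.1, -0.4, -0.8]
gripper_width: 0.06
gripper_force: 25.0
```

apply_moves(
  targets=[
    [0.6, -0.0363, -0.0061, 0, 0, 0, 0],
    [0.6, -0.0363, -0.0061, 0, 0, 0, 0],
    [0.6, -0.0363, -0.0061, 0, 0, 0, 0],
    [0.6, -0.0363, -0.0061, 0, 0, 0, 0],
    [0.6, -0.0363, -0.0061, 0, 0, 0, 0],
    [0.6, -0.0363, -0.0061, 0, 0, 0, 0],
    [0.6, -0.0363, -0.0061, 0, 0, 0, 0],
    [0.6, -0.0363, -0.0061, 0, 0, 0, 0],
    [0.6, -0.0363, -0.0061, 0, 0, 0, 0],
    [0.6, -0.0363, -0.0061, 0, 0, 0, 0],
    [0.6, 0, 0, 0, 0, 0, 0],
    [0.6, 0, 0, 0, 0, 0, 0],
  ],
)

```text
time_s: 15.97
tcp_pos: [0.6054, 0.0243, 0.186]
eef_rot: [180.0, 0.0, -79.4]
contact_force: [-0.3, -0.2, -1.1]
gripper_width: 0.0598
gripper_force: 25.0
```

Run:
```python
from h import *
plan(605.4,22.4,100,-79.5)
```

```text
t 15.97 tcp [605.4  24.3 186. ] rpy [ 1.7999e+02  1.0000e-02 -7.9370e+01] w 59.8 F [-0.3 -0.2 -1.1] gf 25.0
-> az total 0.0014 rows 1 each 0.0014 | shift [0.0018 0.0004 0.086 ] rows 3 each [0.0006 0.0001 0.0287]
```

apply_moves(
  targets=[
    [0.6, 0.0018, 0.0004, 0.03, 0, 0, 0],
    [0.6, 0, 0, 0.035, 0, 0, 0],
    [0.6, 0, 0, 0.03, 0, 0, 0],
    [0.6, 0, 0, 0.012, 0, 0, 0],
    [0.6, 0, 0, 0.006, 0, 0, 0],
    [0.6, 0, 0, 0, 0, 0, 0],
    [0.6, 0, 0, 0, 0, 0, 0],
  ],
)

```text
time_s: 16.55
tcp_pos: [0.6061, 0.0197, 0.0736]
eef_rot: [-180.0, -0.0, -79.6]
contact_force: [-0.2, -0.0, -1.2]
gripper_width: 0.0595
gripper_force: 25.0
```

Next: down 3 mm, release, and rise.

apply_moves(
  targets=[
    [0.6, 0, 0, 0.002, 0, 0, 0],
    [0.6, 0, 0, 0.0015, 0, 0, 0],
    [0.6, 0, 0, 0, 0, 0, 0],
    [1, 0, 0, 0, 0, 0, 0],
    [1, 0, 0, 0, 0, 0, 0],
    [1, 0, 0, 0, 0, 0, 0],
    [1, 0, 0, 0, 0, 0, 0],
    [1, 0, 0, -0.02, 0, 0, 0],
    [1, 0, 0, -0.04, 0, 0, 0],
    [1, 0, 0, -0.04, 0, 0, 0],
  ],
)

```text
time_s: 17.38
tcp_pos: [0.6044, 0.02, 0.1693]
eef_rot: [179.8, -0.0, -79.6]
contact_force: [2.0, 0.5, -1.0]
gripper_width: 0.0872
gripper_force: 0.0
```

Run:
```python
from h import *
s=state();p=s["tcp_pos"]*1000
plan(430.5,-305.3,60,-154.5)
```

```text
t 17.38 tcp [604.4  20.  169.3] rpy [ 1.7976e+02 -3.0000e-02 -7.9550e+01] w 87.2 F [ 2.   0.5 -1. ] gf 0.0
t 17.38 tcp [604.4  20.  169.3] rpy [ 1.7976e+02 -3.0000e-02 -7.9550e+01] w 87.2 F [ 2.   0.5 -1. ] gf 0.0
-> az total 0.8327 rows 12 each 0.0694 | shift [ 0.297  -0.2188  0.1093] rows 10 each [ 0.0297 -0.0219  0.0109]
```

apply_moves(
  targets=[
    [1, 0, 0, 0, 0, 0, 0.0694],
    [1, 0, 0, 0, 0, 0, 0.0694],
    [1, 0, 0, 0, 0, 0, 0.0694],
    [1, 0, 0, 0, 0, 0, 0.0694],
    [1, 0, 0, 0, 0, 0, 0.0694],
    [1, 0, 0, 0, 0, 0, 0.0694],
    [1, 0, 0, 0, 0, 0, 0.0694],
    [1, 0, 0, 0, 0, 0, 0.0694],
    [1, 0, 0, 0, 0, 0, 0.0694],
    [1, 0, 0, 0, 0, 0, 0.0694],
    [1, 0, 0, 0, 0, 0, 0.0694],
    [1, 0, 0, 0, 0, 0, 0.0694],
  ],
)

```text
time_s: 18.38
tcp_pos: [0.6055, 0.0204, 0.1695]
eef_rot: [180.0, -0.0, -154.8]
contact_force: [-0.4, -0.3, -0.2]
gripper_width: 0.0875
gripper_force: 0.0
```

apply_moves(
  targets=[
    [1, 0.0297, -0.0219, 0, 0, 0, 0],
    [1, 0.0297, -0.0219, 0, 0, 0, 0],
    [1, 0.0297, -0.0219, 0, 0, 0, 0],
    [1, 0.0297, -0.0219, 0, 0, 0, 0],
    [1, 0.0297, -0.0219, 0.018, 0, 0, 0],
    [1, 0.0297, -0.0219, 0.018, 0, 0, 0],
    [1, 0.0297, -0.0219, 0.018, 0, 0, 0],
    [1, 0.0297, -0.0219, 0.018, 0, 0, 0],
    [1, 0.0297, -0.0219, 0.018, 0, 0, 0],
    [1, 0.0297, -0.0219, 0.018, 0, 0, 0],
    [1, 0, 0, 0, 0, 0, 0],
    [1, 0, 0, 0, 0, 0, 0],
    [1, 0, 0, 0, 0, 0, 0],
  ],
)

```text
time_s: 19.47
tcp_pos: [0.4318, -0.3054, 0.0616]
eef_rot: [-180.0, -0.0, -154.6]
contact_force: [0.2, -0.7, -0.2]
gripper_width: 0.0878
gripper_force: 0.0
```

Run:
```python
from h import *
plan(430.5,-305.3,24,-154.5)
c=capture('top');np.savez("top2.npz",**c);W=cloud(c);z=W[...,2]
roi=np.zeros((480,640),bool);roi[170:370,120:480]=1
print("z packs",*blobs(c,roi&(z>.008)&(z<.034),.014),sep="\n")
hsv=cv2.cvtColor(c["frame"],cv2.COLOR_RGB2HSV)
r=np.zeros_like(roi);r[185:240,255:350]=1
print("bed",*blobs(c,r&(z>.051)&(z<.065),.058),sep="\n")
cv2.imwrite("pics/t3.png",cv2.resize(c["frame"][170:350,140:480,::-1],None,fx=2.3,fy=2.3))
```

```text
t 19.47 tcp [ 431.8 -305.4   61.6] rpy [-179.99   -0.   -154.56] w 87.8 F [ 0.2 -0.7 -0.2] gf 0.0
-> az total -0.0007 rows 1 each -0.0007 | shift [0.0012 0.0007 0.0376] rows 1 each [0.0012 0.0007 0.0376]
z packs
(array([175., 332.]), array([343.5, 277.7,  74.1,  32.8,  85.3]))
(array([442., 319.]), array([ 388.8, -324.2,   61.7,   19.6,  -65.2]))
(array([432., 301.]), array([ 428. , -302.3,   38.1,   29. ,   26.4]))
(array([278., 298.]), array([425.6,  48.6, 111.7,  59.9,  -8.3]))
(array([157., 282.]), array([454.7, 328.5, 103. ,  45.3,  79.5]))
(array([217., 289.]), array([441. , 189. , 100.4,  47.6, -17.6]))
(array([174., 229.]), array([5.797e+02, 2.978e+02, 1.109e+02, 6.050e+01, 4.000e-01]))
(array([143., 178.]), array([701.3, 377.7, 116.9,  45. , -85.8]))
bed
(array([295., 215.]), array([608.7,  15.2, 111.9,  60.4, -79.7]))
```

View pics/t3.png

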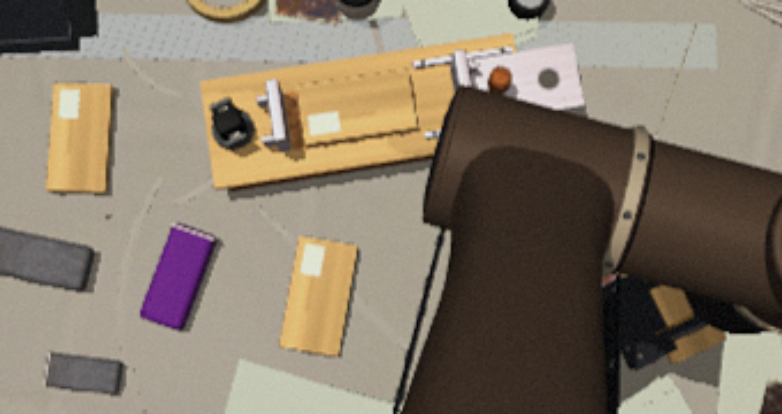

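The first pack lies square on the bed at x≈-12, y≈-2 mm, which is fine. Picking the second.

apply_moves(
  targets=[
    [1, 0.0012, 0.0007, 0.02, 0, 0, 0],
    [1, 0, 0, 0.0176, 0, 0, 0],
    [1, 0, 0, 0, 0, 0, 0],
    [1, 0, 0, 0, 0, 0, 0],
    [0.6, 0, 0, 0, 0, 0, 0],
    [0.6, 0, 0, 0, 0, 0, 0],
    [0.6, 0, 0, 0, 0, 0, 0],
    [0.6, 0, 0, 0, 0, 0, 0],
    [0.6, 0, 0, 0, 0, 0, 0],
    [0.6, 0, 0, 0, 0, 0, 0],
  ],
)

```text
time_s: 20.35
tcp_pos: [0.4306, -0.305, 0.0245]
eef_rot: [-180.0, 0.0, -154.5]
contact_force: [-0.1, 2.1, 4.8]
gripper_width: 0.0595
gripper_force: 25.0
```

Run:
```python
from h import *
s=state();p=s["tcp_pos"]*1000
plan(605.1,18.2,190,-79.5,(p[0],p[1],190,s["eef_rot"][2]))
```

```text
t 20.35 tcp [ 430.6 -305.    24.5] rpy [-1.7998e+02  3.0000e-02 -1.5451e+02] w 59.5 F [-0.1  2.1  4.8] gf 25.0
-> az total -0.8335 rows 12 each -0.0695 | shift [-0.286  -0.2305 -0.    ] rows 10 each [-0.0286 -0.023  -0.    ]
```

apply_moves(
  targets=[
    [0.6, 0, 0, -0.02, 0, 0, 0],
    [0.6, 0, 0, -0.02, 0, 0, -0.0695],
    [0.6, 0, 0, -0.02, 0, 0, -0.0695],
    [0.6, 0, 0, -0.02, 0, 0, -0.0695],
    [0.6, 0, 0, -0.02, 0, 0, -0.0695],
    [0.6, 0, 0, -0.02, 0, 0, -0.0695],
    [0.6, 0, 0, -0.02, 0, 0, -0.0695],
    [0.6, 0, 0, -0.02, 0, 0, -0.0695],
    [0.6, 0, 0, 0, 0, 0, -0.0695],
    [0.6, 0, 0, 0, 0, 0, -0.0695],
    [0.6, 0, 0, 0, 0, 0, -0.0695],
    [0.6, 0, 0, 0, 0, 0, -0.0695],
    [0.6, 0, 0, 0, 0, 0, -0.0695],
  ],
)

```text
time_s: 21.43
tcp_pos: [0.4299, -0.3049, 0.1837]
eef_rot: [180.0, 0.0, -79.2]
contact_force: [0.3, -0.1, -2.5]
gripper_width: 0.0596
gripper_force: 25.0
```

apply_moves(
  targets=[
    [0.6, -0.0286, -0.023, 0, 0, 0, 0],
    [0.6, -0.0286, -0.023, 0, 0, 0, 0],
    [0.6, -0.0286, -0.023, 0, 0, 0, 0],
    [0.6, -0.0286, -0.023, 0, 0, 0, 0],
    [0.6, -0.0286, -0.023, 0, 0, 0, 0],
    [0.6, -0.0286, -0.023, 0, 0, 0, 0],
    [0.6, -0.0286, -0.023, 0, 0, 0, 0],
    [0.6, -0.0286, -0.023, 0, 0, 0, 0],
    [0.6, -0.0286, -0.023, 0, 0, 0, 0],
    [0.6, -0.0286, -0.0235, 0, 0, 0, 0],
    [0.6, 0, 0, 0, 0, 0, 0],
    [0.6, 0, 0, 0, 0, 0, 0],
    [0.6, 0, 0, 0, 0, 0, 0],
  ],
)

```text
time_s: 22.52
tcp_pos: [0.604, 0.0184, 0.1832]
eef_rot: [179.9, 0.0, -79.4]
contact_force: [0.1, -0.3, -1.8]
gripper_width: 0.0598
gripper_force: 25.0
```

Run:
```python
from h import *
plan(605.1,18.2,84,-79.5)
```

```text
t 22.52 tcp [604.   18.4 183.2] rpy [179.91   0.   -79.43] w 59.8 F [ 0.1 -0.3 -1.8] gf 25.0
-> az total 0.0008 rows 1 each 0.0008 | shift [ 0.0004 -0.001   0.0992] rows 3 each [ 0.0001 -0.0003  0.0331]
```

apply_moves(
  targets=[
    [0.6, 0.0004, -0.001, 0.03, 0, 0, 0],
    [0.6, 0, 0, 0.035, 0, 0, 0],
    [0.6, 0, 0, 0.02, 0, 0, 0],
    [0.6, 0, 0, 0.01, 0, 0, 0],
    [0.6, 0, 0, 0.003, 0, 0, 0],
    [0.6, 0, 0, 0, 0, 0, 0],
    [0.6, 0, 0, 0, 0, 0, 0],
    [0.6, 0, 0, 0, 0, 0, 0],
  ],
)

```text
time_s: 23.18
tcp_pos: [0.6067, 0.0182, 0.0877]
eef_rot: [-179.8, 0.0, -79.5]
contact_force: [-0.0, 0.9, -2.0]
gripper_width: 0.0598
gripper_force: 25.0
```

apply_moves(
  targets=[
    [0.6, 0, 0, 0.002, 0, 0, 0],
    [0.6, 0, 0, 0.002, 0, 0, 0],
    [0.6, 0, 0, 0, 0, 0, 0],
    [0.6, 0, 0, 0, 0, 0, 0],
  ],
)

```text
time_s: 23.52
tcp_pos: [0.6061, 0.0183, 0.0825]
eef_rot: [-179.9, -0.0, -79.4]
contact_force: [-0.1, 0.2, 1.2]
gripper_width: 0.0597
gripper_force: 25.0
```

Next pack: the near one at (278,298).

apply_moves(
  targets=[
    [0.6, 0, 0, 0.001, 0, 0, 0],
    [1, 0, 0, 0, 0, 0, 0],
    [1, 0, 0, 0, 0, 0, 0],
    [1, 0, 0, 0, 0, 0, 0],
    [1, 0, 0, 0, 0, 0, 0],
    [1, 0, 0, -0.02, 0, 0, 0],
    [1, 0, 0, -0.04, 0, 0, 0],
    [1, 0, 0, -0.04, 0, 0, 0],
    [1, 0, 0, 0, 0, 0, 0],
  ],
)

```text
time_s: 24.27
tcp_pos: [0.6098, 0.0186, 0.1893]
eef_rot: [-179.3, -0.1, -79.4]
contact_force: [2.7, 1.1, 1.0]
gripper_width: 0.0875
gripper_force: 0.0
```

Run:
```python
from h import *
plan(425.6,48.6,60,-8.2)
```

```text
t 24.27 tcp [609.8  18.6 189.3] rpy [-1.7934e+02 -5.0000e-02 -7.9360e+01] w 87.5 F [2.7 1.1 1. ] gf 0.0
-> az total -0.7907 rows 11 each -0.0719 | shift [-0.1866 -0.0035  0.1293] rows 6 each [-0.0311 -0.0006  0.0215]
```

apply_moves(
  targets=[
    [1, 0, 0, 0, 0, 0, -0.0719],
    [1, 0, 0, 0, 0, 0, -0.0719],
    [1, 0, 0, 0, 0, 0, -0.0719],
    [1, 0, 0, 0, 0, 0, -0.0719],
    [1, 0, 0, 0, 0, 0, -0.0719],
    [1, 0, 0, 0, 0, 0, -0.0719],
    [1, 0, 0, 0, 0, 0, -0.0719],
    [1, 0, 0, 0, 0, 0, -0.0719],
    [1, 0, 0, 0, 0, 0, -0.0719],
    [1, 0, 0, 0, 0, 0, -0.0719],
    [1, 0, 0, 0, 0, 0, -0.0719],
    [1, -0.0368, 0, 0, 0, 0, 0],
    [1, -0.0368, -0.003, 0, 0, 0, 0],
    [1, -0.0368, 0, 0.015, 0, 0, 0],
    [1, -0.0368, 0, 0.015, 0, 0, 0],
    [1, -0.0368, 0, 0.015, 0, 0, 0],
    [1, 0, 0, 0.04, 0, 0, 0],
    [1, 0, 0, 0.04, 0, 0, 0],
    [1, 0, 0, 0, 0, 0, 0],
    [1, 0, 0, 0, 0, 0, 0],
  ],
)

```text
time_s: 25.93
tcp_pos: [0.4229, 0.0469, 0.0552]
eef_rot: [179.8, 0.2, -8.2]
contact_force: [0.1, 0.5, 1.6]
gripper_width: 0.0876
gripper_force: 0.0
```

Run:
```python
from h import *
plan(425.6,48.6,24,-8.2)
```

```text
t 25.93 tcp [422.9  46.9  55.2] rpy [179.79   0.22  -8.25] w 87.6 F [0.1 0.5 1.6] gf 0.0
-> az total -0.0005 rows 1 each -0.0005 | shift [ 0.0024 -0.0021  0.0312] rows 1 each [ 0.0024 -0.0021  0.0312]
```

apply_moves(
  targets=[
    [1, 0.0018, -0.0018, 0.016, 0, 0, 0],
    [1, 0, 0, 0.014, 0, 0, 0],
    [1, 0, 0, 0, 0, 0, 0],
    [1, 0, 0, 0, 0, 0, 0],
    [0.6, 0, 0, 0, 0, 0, 0],
    [0.6, 0, 0, 0, 0, 0, 0],
    [0.6, 0, 0, 0, 0, 0, 0],
    [0.6, 0, 0, 0, 0, 0, 0],
    [0.6, 0, 0, 0, 0, 0, 0],
    [0.6, 0, 0, 0, 0, 0, 0],
  ],
)

```text
time_s: 26.77
tcp_pos: [0.4263, 0.0492, 0.0264]
eef_rot: [-180.0, -0.0, -8.3]
contact_force: [-1.7, -0.6, 7.4]
gripper_width: 0.0593
gripper_force: 25.0
```

Run:
```python
from h import *
s=state();p=s["tcp_pos"]*1000
plan(605.1,18.2,204,-79.5,(p[0],p[1],204,s["eef_rot"][2]))
```

```text
t 26.77 tcp [426.3  49.2  26.4] rpy [-1.7998e+02 -3.0000e-02 -8.2600e+00] w 59.3 F [-1.7 -0.6  7.4] gf 25.0
-> az total 0.7915 rows 11 each 0.0720 | shift [ 0.0631 -0.1702 -0.    ] rows 5 each [ 0.0126 -0.034  -0.    ]
```

apply_moves(
  targets=[
    [0.6, 0, 0, -0.02, 0, 0, 0],
    [0.6, 0, 0, -0.02, 0, 0, 0.072],
    [0.6, 0, 0, -0.02, 0, 0, 0.072],
    [0.6, 0, 0, -0.02, 0, 0, 0.072],
    [0.6, 0, 0, -0.02, 0, 0, 0.072],
    [0.6, 0, 0, -0.02, 0, 0, 0.072],
    [0.6, 0, 0, -0.02, 0, 0, 0.072],
    [0.6, 0, 0, -0.02, 0, 0, 0.072],
    [0.6, 0, 0, -0.015, 0, 0, 0.072],
    [0.6, 0, 0, 0, 0, 0, 0.072],
    [0.6, 0, 0, 0, 0, 0, 0.072],
    [0.6, 0, 0, 0, 0, 0, 0.072],
    [0.6, 0.0126, -0.034, 0, 0, 0, 0],
    [0.6, 0.0126, -0.034, 0, 0, 0, 0],
    [0.6, 0.0126, -0.034, 0, 0, 0, 0],
    [0.6, 0.0126, -0.034, 0, 0, 0, 0],
    [0.6, 0.0126, -0.034, 0, 0, 0, 0],
    [0.6, 0, 0, 0, 0, 0, 0],
    [0.6, 0, 0, 0, 0, 0, 0],
    [0.6, 0, 0, 0, 0, 0, 0],
  ],
)

```text
time_s: 28.43
tcp_pos: [0.6039, 0.0177, 0.1998]
eef_rot: [179.9, 0.0, -79.6]
contact_force: [-0.4, -0.3, -0.7]
gripper_width: 0.0593
gripper_force: 25.0
```

Run:
```python
from h import *
plan(605.1,18.2,101,-79.5)
```

```text
t 28.43 tcp [603.9  17.7 199.8] rpy [179.86   0.   -79.59] w 59.3 F [-0.4 -0.3 -0.7] gf 25.0
-> az total -0.0010 rows 1 each -0.0010 | shift [-0.0003 -0.0013  0.0988] rows 3 each [-0.0001 -0.0004  0.0329]
```

apply_moves(
  targets=[
    [0.6, 0, 0, 0.03, 0, 0, 0],
    [0.6, 0, 0, 0.035, 0, 0, 0],
    [0.6, 0, 0, 0.022, 0, 0, 0],
    [0.6, 0, 0, 0.01, 0, 0, 0],
    [0.6, 0, 0, 0, 0, 0, 0],
    [0.6, 0, 0, 0, 0, 0, 0],
    [0.6, 0, 0, 0, 0, 0, 0],
  ],
)

```text
time_s: 29.02
tcp_pos: [0.6057, 0.0184, 0.106]
eef_rot: [-179.8, 0.0, -79.5]
contact_force: [0.2, -0.3, -0.3]
gripper_width: 0.0597
gripper_force: 25.0
```

apply_moves(
  targets=[
    [0.6, 0, 0, 0.003, 0, 0, 0],
    [0.6, 0, 0, 0.002, 0, 0, 0],
    [0.6, 0, 0, 0, 0, 0, 0],
    [0.6, 0, 0, 0, 0, 0, 0],
  ],
)

```text
time_s: 29.35
tcp_pos: [0.6047, 0.018, 0.0993]
eef_rot: [-180.0, 0.0, -79.6]
contact_force: [-0.4, -0.2, -0.6]
gripper_width: 0.0599
gripper_force: 25.0
```

apply_moves(
  targets=[
    [0.6, 0, 0, 0.0015, 0, 0, 0],
    [0.6, 0, 0, 0, 0, 0, 0],
    [1, 0, 0, 0, 0, 0, 0],
    [1, 0, 0, 0, 0, 0, 0],
    [1, 0, 0, 0, 0, 0, 0],
    [1, 0, 0, 0, 0, 0, 0],
    [1, 0, 0, -0.02, 0, 0, 0],
    [1, 0, 0, -0.04, 0, 0, 0],
    [1, 0, 0, -0.03, 0, 0, 0],
    [1, 0, 0, 0, 0, 0, 0],
    [1, 0, 0, 0, 0, 0, 0],
  ],
)

```text
time_s: 30.27
tcp_pos: [0.6058, 0.0183, 0.1897]
eef_rot: [-179.8, 0.0, -79.5]
contact_force: [-1.3, 0.5, -1.4]
gripper_width: 0.0875
gripper_force: 0.0
```

Run:
```python
from h import *
plan(579.7,297.8,60,0.3)
```

```text
t 30.27 tcp [605.8  18.3 189.7] rpy [-1.7975e+02  3.0000e-02 -7.9540e+01] w 87.5 F [-1.3  0.5 -1.4] gf 0.0
-> az total -0.8872 rows 12 each -0.0739 | shift [-0.0246 -0.2796  0.1297] rows 8 each [-0.0031 -0.035   0.0162]
```

apply_moves(
  targets=[
    [1, 0, 0, 0, 0, 0, -0.0739],
    [1, 0, 0, 0, 0, 0, -0.0739],
    [1, 0, 0, 0, 0, 0, -0.0739],
    [1, 0, 0, 0, 0, 0, -0.0739],
    [1, 0, 0, 0, 0, 0, -0.0739],
    [1, 0, 0, 0, 0, 0, -0.0739],
    [1, 0, 0, 0, 0, 0, -0.0739],
    [1, 0, 0, 0, 0, 0, -0.0739],
    [1, 0, 0, 0, 0, 0, -0.0739],
    [1, 0, 0, 0, 0, 0, -0.0739],
    [1, 0, 0, 0, 0, 0, -0.0739],
    [1, 0, 0, 0, 0, 0, -0.0739],
  ],
)

```text
time_s: 31.27
tcp_pos: [0.6039, 0.0178, 0.1859]
eef_rot: [180.0, 0.1, 0.6]
contact_force: [0.7, 0.4, 0.0]
gripper_width: 0.0875
gripper_force: 0.0
```

apply_moves(
  targets=[
    [1, -0.0031, -0.035, 0, 0, 0, 0],
    [1, -0.0031, -0.035, 0, 0, 0, 0],
    [1, -0.0031, -0.035, 0, 0, 0, 0],
    [1, -0.0031, -0.035, 0, 0, 0, 0],
    [1, -0.0031, -0.035, 0, 0, 0, 0],
    [1, -0.0031, -0.035, 0, 0, 0, 0],
    [1, -0.0031, -0.035, 0.02, 0, 0, 0],
    [1, -0.0031, -0.035, 0.02, 0, 0, 0],
    [1, 0, 0, 0.04, 0, 0, 0],
    [1, 0, 0, 0.04, 0, 0, 0],
    [1, 0, 0, 0.01, 0, 0, 0],
    [1, 0, 0, 0, 0, 0, 0],
    [1, 0, 0, 0, 0, 0, 0],
  ],
)

```text
time_s: 32.35
tcp_pos: [0.5789, 0.2974, 0.0575]
eef_rot: [179.9, 0.0, 0.3]
contact_force: [0.4, 0.5, 0.7]
gripper_width: 0.0876
gripper_force: 0.0
```

Run:
```python
from h import *
plan(579.7,297.8,24,0.3)
c=capture('top');np.savez("top3.npz",**c);W=cloud(c);z=W[...,2]
roi=np.zeros((480,640),bool);roi[170:370,120:480]=1
print("z",*blobs(c,roi&(z>.008)&(z<.034),.014),sep="\n")
r=np.zeros_like(roi);r[185:240,255:350]=1
print("bed",*blobs(c,r&(z>.079)&(z<.092),.086),sep="\n")
```

```text
t 32.35 tcp [578.9 297.4  57.5] rpy [1.7992e+02 4.0000e-02 2.6000e-01] w 87.6 F [0.4 0.5 0.7] gf 0.0
-> az total -0.0004 rows 1 each -0.0004 | shift [ 0.0008 -0.0004  0.0335] rows 1 each [ 0.0008 -0.0004  0.0335]
z
(array([175., 332.]), array([343.5, 277.8,  73.9,  32.8,  85.3]))
(array([157., 282.]), array([454.7, 328.1, 104.2,  45.3,  79.5]))
(array([217., 289.]), array([441. , 189. , 100.4,  47.6, -17.6]))
(array([173., 244.]), array([546.1, 297.8,  60.4,  42.5, -88.5]))
(array([160., 176.]), array([703.3, 343.2,  49.6,  37.1, -88.5]))
bed
(array([293., 214.]), array([606. ,  19.7, 111.5,  60.4, -79.6]))
```

apply_moves(
  targets=[
    [1, 0.0008, 0, 0.018, 0, 0, 0],
    [1, 0, 0, 0.015, 0, 0, 0],
    [1, 0, 0, 0, 0, 0, 0],
    [1, 0, 0, 0, 0, 0, 0],
    [0.6, 0, 0, 0, 0, 0, 0],
    [0.6, 0, 0, 0, 0, 0, 0],
    [0.6, 0, 0, 0, 0, 0, 0],
    [0.6, 0, 0, 0, 0, 0, 0],
    [0.6, 0, 0, 0, 0, 0, 0],
    [0.6, 0, 0, 0, 0, 0, 0],
  ],
)

```text
time_s: 33.23
tcp_pos: [0.5796, 0.2981, 0.025]
eef_rot: [-180.0, -0.0, 0.3]
contact_force: [-1.0, -0.2, 3.5]
gripper_width: 0.0594
gripper_force: 25.0
```

Run:
```python
from h import *
s=state();p=s["tcp_pos"]*1000
plan(605.1,18.2,204,-79.5,(p[0],p[1],204,s["eef_rot"][2]))
```

```text
t 33.23 tcp [579.6 298.1  25. ] rpy [-1.7998e+02 -4.0000e-02  2.7000e-01] w 59.4 F [-1.  -0.2  3.5] gf 25.0
-> az total 0.8864 rows 12 each 0.0739 | shift [ 0.2799  0.0259 -0.    ] rows 8 each [ 0.035   0.0032 -0.    ]
```

apply_moves(
  targets=[
    [0.6, 0, 0, -0.02, 0, 0, 0],
    [0.6, 0, 0, -0.02, 0, 0, 0.0739],
    [0.6, 0, 0, -0.02, 0, 0, 0.0739],
    [0.6, 0, 0, -0.02, 0, 0, 0.0739],
    [0.6, 0, 0, -0.02, 0, 0, 0.0739],
    [0.6, 0, 0, -0.02, 0, 0, 0.0739],
    [0.6, 0, 0, -0.02, 0, 0, 0.0739],
    [0.6, 0, 0, -0.02, 0, 0, 0.0739],
    [0.6, 0, 0, -0.02, 0, 0, 0.0739],
    [0.6, 0, 0, 0, 0, 0, 0.0739],
    [0.6, 0, 0, 0, 0, 0, 0.0739],
    [0.6, 0, 0, 0, 0, 0, 0.0739],
    [0.6, 0, 0, 0, 0, 0, 0.0739],
  ],
)

```text
time_s: 34.32
tcp_pos: [0.5791, 0.2977, 0.2043]
eef_rot: [180.0, -0.0, -79.9]
contact_force: [-0.2, 0.3, -0.8]
gripper_width: 0.0597
gripper_force: 25.0
```

apply_moves(
  targets=[
    [0.6, 0.035, 0.0032, 0, 0, 0, 0],
    [0.6, 0.035, 0.0032, 0, 0, 0, 0],
    [0.6, 0.035, 0.0032, 0, 0, 0, 0],
    [0.6, 0.035, 0.0032, 0, 0, 0, 0],
    [0.6, 0.035, 0.0032, 0, 0, 0, 0],
    [0.6, 0.035, 0.0032, 0, 0, 0, 0],
    [0.6, 0.035, 0.0032, 0, 0, 0, 0],
    [0.6, 0.035, 0.0032, 0, 0, 0, 0],
    [0.6, 0, 0, 0, 0, 0, 0],
    [0.6, 0, 0, 0, 0, 0, 0],
    [0.6, 0, 0, 0, 0, 0, 0],
  ],
)

```text
time_s: 35.23
tcp_pos: [0.6048, 0.0176, 0.2042]
eef_rot: [180.0, 0.0, -79.6]
contact_force: [0.3, -0.1, -1.4]
gripper_width: 0.0596
gripper_force: 25.0
```

Run:
```python
from h import *
plan(605.1,18.2,114,-79.5)
```

```text
t 35.23 tcp [604.8  17.6 204.2] rpy [ 1.7997e+02  1.0000e-02 -7.9610e+01] w 59.6 F [ 0.3 -0.1 -1.4] gf 25.0
-> az total -0.0012 rows 1 each -0.0012 | shift [-0.0005 -0.0004  0.0902] rows 3 each [-0.0002 -0.0001  0.0301]
```

apply_moves(
  targets=[
    [0.6, 0, 0, 0.03, 0, 0, 0],
    [0.6, 0, 0, 0.03, 0, 0, 0],
    [0.6, 0, 0, 0.02, 0, 0, 0],
    [0.6, 0, 0, 0.01, 0, 0, 0],
    [0.6, 0, 0, 0, 0, 0, 0],
    [0.6, 0, 0, 0, 0, 0, 0],
    [0.6, 0, 0, 0, 0, 0, 0],
    [0.6, 0, 0, 0, 0, 0, 0],
  ],
)

```text
time_s: 35.9
tcp_pos: [0.6058, 0.0184, 0.1159]
eef_rot: [-179.9, 0.0, -79.5]
contact_force: [0.2, 0.4, -2.1]
gripper_width: 0.0596
gripper_force: 25.0
```

apply_moves(
  targets=[
    [0.6, 0, 0, 0.003, 0, 0, 0],
    [0.6, 0, 0, 0.001, 0, 0, 0],
    [0.6, 0, 0, 0, 0, 0, 0],
    [0.6, 0, 0, 0, 0, 0, 0],
  ],
)

```text
time_s: 36.23
tcp_pos: [0.6052, 0.0179, 0.1108]
eef_rot: [-180.0, 0.0, -79.6]
contact_force: [-0.6, 0.5, 0.1]
gripper_width: 0.0597
gripper_force: 25.0
```

apply_moves(
  targets=[
    [0.6, 0, 0, 0.001, 0, 0, 0],
    [0.6, 0, 0, 0, 0, 0, 0],
    [1, 0, 0, 0, 0, 0, 0],
    [1, 0, 0, 0, 0, 0, 0],
    [1, 0, 0, 0, 0, 0, 0],
    [1, 0, 0, 0, 0, 0, 0],
    [1, 0, 0, -0.02, 0, 0, 0],
    [1, 0, 0, -0.04, 0, 0, 0],
    [1, 0, 0, -0.01, 0, 0, 0],
    [1, 0, 0, 0, 0, 0, 0],
    [1, 0, 0, 0, 0, 0, 0],
  ],
)

```text
time_s: 37.15
tcp_pos: [0.6055, 0.018, 0.1805]
eef_rot: [-179.9, 0.0, -79.6]
contact_force: [-0.6, 0.2, -0.8]
gripper_width: 0.0878
gripper_force: 0.0
```

Run:
```python
from h import *
plan(632,-123.5,160,-79.5)
```

```text
t 37.15 tcp [605.5  18.  180.5] rpy [-1.7987e+02  3.0000e-02 -7.9560e+01] w 87.8 F [-0.6  0.2 -0.8] gf 0.0
-> az total -0.0007 rows 1 each -0.0007 | shift [ 0.144  -0.0003  0.0205] rows 4 each [ 0.036  -0.0001  0.0051]
```

apply_moves(
  targets=[
    [1, 0.036, 0, 0, 0, 0, 0],
    [1, 0.036, 0, 0, 0, 0, 0],
    [1, 0.036, 0, 0, 0, 0, 0],
    [1, 0.036, 0, 0, 0, 0, 0],
    [0.8, 0, 0, 0.04, 0, 0, 0],
    [0.6, 0, 0, 0.03, 0, 0, 0],
    [0.6, 0, 0, 0, 0, 0, 0],
    [0.6, 0, 0, 0, 0, 0, 0],
  ],
)

```text
time_s: 37.82
tcp_pos: [0.6295, -0.1241, 0.1073]
eef_rot: [179.7, 0.0, -79.6]
contact_force: [0.9, 0.1, -0.5]
gripper_width: 0.0663
gripper_force: 0.0
```

Run:
```python
from h import *
plan(632,-123.5,78,-79.5)
c=capture('top');W=cloud(c);z=W[...,2]
r=np.zeros(z.shape,bool);r[185:240,255:330]=1
print("bed",*blobs(c,r&(z>.093)&(z<.12),.1),sep="\n")
c2=capture('side')
cv2.imwrite("pics/b4.png",np.hstack([cv2.resize(c["frame"][180:260,220:380,::-1],(400,200)),cv2.resize(c2["frame"][210:330,230:350,::-1],(400,400))[:200*2][100:300]]))
```

```text
t 37.82 tcp [ 629.5 -124.1  107.3] rpy [ 1.7969e+02  2.0000e-02 -7.9570e+01] w 66.3 F [ 0.9  0.1 -0.5] gf 0.0
-> az total -0.0007 rows 1 each -0.0007 | shift [-0.0002 -0.0026  0.0293] rows 1 each [-0.0002 -0.0026  0.0293]
bed
(array([305., 211.]), array([611.5,  -8.8,  60.6,  57.6,   9.9]))
```

View pics/b4.png

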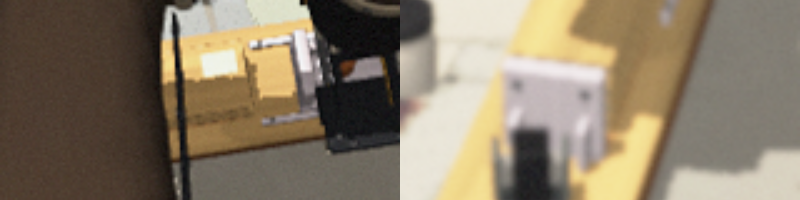

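The pile sits squarely, with its label at (222,63) and its edge toward the open fence. Gripping the knob and closing.

apply_moves(
  targets=[
    [0.6, 0, -0.001, 0.015, 0, 0, 0],
    [0.6, 0, 0, 0.013, 0, 0, 0],
    [0.6, 0, 0, 0, 0, 0, 0],
    [0.2, 0, 0, 0, 0, 0, 0],
    [0.2, 0, 0, 0, 0, 0, 0],
    [0.2, 0, 0, 0, 0, 0, 0],
    [0.2, 0, 0, 0, 0, 0, 0],
    [0.2, 0, 0, 0, 0, 0, 0],
    [0.2, 0, 0, 0, 0, 0, 0],
    [0.2, 0, 0, 0, 0, 0, 0],
    [0.2, 0, 0, 0, 0, 0, 0],
    [0.2, 0, 0, 0, 0, 0, 0],
  ],
  newtons=35,
)

```text
time_s: 38.92
tcp_pos: [0.6318, -0.1236, 0.0821]
eef_rot: [180.0, -0.0, -79.5]
contact_force: [-4.5, 0.6, 5.7]
gripper_width: 0.0211
gripper_force: 35.0
```

apply_moves(
  targets=[
    [0.2, -0.004, 0, 0, 0, 0, 0],
    [0.2, -0.006, 0, 0, 0, 0, 0],
    [0.2, -0.006, 0, 0, 0, 0, 0],
    [0.2, -0.006, 0, 0, 0, 0, 0],
    [0.2, -0.006, 0, 0, 0, 0, 0],
    [0.2, -0.006, 0, 0, 0, 0, 0],
    [0.2, -0.006, 0, 0, 0, 0, 0],
    [0.2, -0.006, 0, 0, 0, 0, 0],
    [0.2, -0.004, 0, 0, 0, 0, 0],
    [0.2, 0, 0, 0, 0, 0, 0],
    [0.2, 0, 0, 0, 0, 0, 0],
  ],
)

```text
time_s: 39.83
tcp_pos: [0.6227, -0.0744, 0.0821]
eef_rot: [180.0, -0.0, -79.5]
contact_force: [-2.7, 0.5, 6.5]
gripper_width: 0.0211
gripper_force: 35.0
```

apply_moves(
  targets=[
    [0.2, -0.002, 0, 0, 0, 0, 0],
    [0.2, -0.001, 0, 0, 0, 0, 0],
    [0.2, -0.001, 0, 0, 0, 0, 0],
    [0.2, -0.001, 0, 0, 0, 0, 0],
    [0.2, 0, 0, 0, 0, 0, 0],
    [0.2, 0, 0, 0, 0, 0, 0],
  ],
)

```text
time_s: 40.33
tcp_pos: [0.622, -0.0707, 0.0821]
eef_rot: [180.0, -0.1, -79.5]
contact_force: [-1.5, -6.8, 5.5]
gripper_width: 0.0212
gripper_force: 35.0
```

apply_moves(
  targets=[
    [0.2, -0.001, 0, 0, 0, 0, 0],
    [0.2, 0, 0, 0, 0, 0, 0],
    [0.2, 0, 0, 0, 0, 0, 0],
    [0.7, 0, 0, 0, 0, 0, 0],
    [0.7, 0, 0, 0, 0, 0, 0],
    [0.7, 0, 0, 0, 0, 0, 0],
    [0.7, 0, 0, 0, 0, 0, 0],
    [0.7, 0, 0, -0.03, 0, 0, 0],
    [0.7, 0, 0, -0.04, 0, 0, 0],
    [0.7, 0, 0, -0.04, 0, 0, 0],
    [0.7, 0, 0, 0, 0, 0, 0],
    [0.7, 0, 0, 0, 0, 0, 0],
  ],
)

```text
time_s: 41.33
tcp_pos: [0.6235, -0.0679, 0.1947]
eef_rot: [-179.7, -0.0, -79.5]
contact_force: [-0.7, -0.8, -1.0]
gripper_width: 0.0611
gripper_force: 0.0
```

Run:
```python
from h import *
plan(585.7,136.3,160,-63.1)
```

```text
t 41.33 tcp [623.5 -67.9 194.7] rpy [-179.65   -0.    -79.52] w 61.1 F [-0.7 -0.8 -1. ] gf 0.0
-> az total -0.1824 rows 3 each -0.0608 | shift [-0.1992 -0.0586  0.0347] rows 6 each [-0.0332 -0.0098  0.0058]
```

apply_moves(
  targets=[
    [0.8, 0, 0, 0, 0, 0, -0.0608],
    [0.8, 0, 0, 0, 0, 0, -0.0608],
    [0.8, 0, 0, 0, 0, 0, -0.0608],
    [0.8, -0.0332, -0.0098, 0, 0, 0, 0],
    [0.8, -0.0332, -0.0098, 0, 0, 0, 0],
    [0.8, -0.0332, -0.0098, 0, 0, 0, 0],
    [0.8, -0.0332, -0.0098, 0, 0, 0, 0],
    [0.8, -0.0332, -0.0098, 0, 0, 0, 0],
    [0.8, -0.0332, -0.0098, 0, 0, 0, 0],
    [0.8, 0, 0, 0.04, 0, 0, 0],
    [0.8, 0, 0, 0.03, 0, 0, 0],
    [0.8, 0, 0, 0, 0, 0, 0],
    [0.8, 0, 0, 0, 0, 0, 0],
    [0.8, 0, 0, 0, 0, 0, 0],
  ],
)

```text
time_s: 42.5
tcp_pos: [0.5851, 0.1358, 0.1224]
eef_rot: [-180.0, -0.0, -63.1]
contact_force: [0.7, 0.2, -0.0]
gripper_width: 0.07
gripper_force: 0.0
```

Run:
```python
from h import *
plan(585.7,136.3,76,-63.1)
c=capture('top');W=cloud(c);z=W[...,2];np.savez("top4.npz",**c)
r=np.zeros(z.shape,bool);r[180:240,225:380]=1
print("top",*blobs(c,r&(z>.093)&(z<.12),.1),sep="\n")
hsv=cv2.cvtColor(c["frame"],cv2.COLOR_RGB2HSV)
r[:,:345]=0
print("hole",*blobs(c,r&(hsv[...,2]<110)&(z<.045)&(z>-.03),.052,20),sep="\n")
cv2.imwrite("pics/t5.png",cv2.resize(c["frame"][180:260,220:380,::-1],(800,400)))
```

```text
t 42.5 tcp [585.1 135.8 122.4] rpy [-1.7998e+02 -4.0000e-02 -6.3120e+01] w 70.0 F [ 0.7  0.2 -0. ] gf 0.0
-> az total -0.0002 rows 1 each -0.0002 | shift [-0.0002 -0.0008  0.0464] rows 2 each [-0.0001 -0.0004  0.0232]
top
(array([289., 213.]), array([604.9,  27.5, 139.3,  62. , -79.4]))
hole
(array([358., 235.]), array([ 569.5, -129.6,   62.6,   13.3,  -80.3]))
(array([355., 208.]), array([ 632.6, -121.5,   16.5,   13.7,    0.7]))
```

View pics/t5.png

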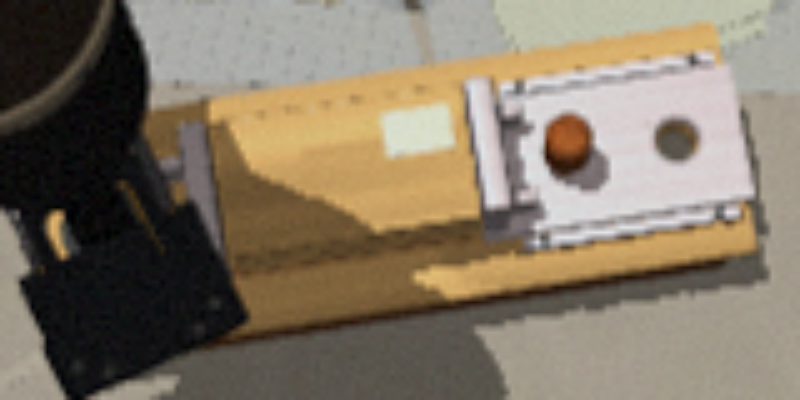

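The fence is home, the pile is flush between the fences, and the lock hole (crop (677,139)) is clear. Gripping the pin.

apply_moves(
  targets=[
    [0.8, -0.0002, -0.0006, 0.025, 0, 0, 0],
    [0.8, 0, 0, 0.0205, 0, 0, 0],
    [0.8, 0, 0, 0, 0, 0, 0],
    [0.8, 0, 0, 0, 0, 0, 0],
    [0.3, 0, 0, 0, 0, 0, 0],
    [0.3, 0, 0, 0, 0, 0, 0],
    [0.3, 0, 0, 0, 0, 0, 0],
    [0.3, 0, 0, 0, 0, 0, 0],
    [0.3, 0, 0, 0, 0, 0, 0],
    [0.3, 0, 0, 0, 0, 0, 0],
    [0.3, 0, 0, 0, 0, 0, 0],
    [0.3, 0, 0, 0, 0, 0, 0],
    [0.3, 0, 0, 0, 0, 0, 0],
    [0.3, 0, 0, 0, 0, 0, 0],
  ],
  newtons=30,
)

```text
time_s: 43.72
tcp_pos: [0.5856, 0.1366, 0.0771]
eef_rot: [-179.9, -0.0, -63.1]
contact_force: [-0.4, 0.4, 7.0]
gripper_width: 0.0348
gripper_force: 30.1
```

Run:
```python
from h import *
s=state();p=s["tcp_pos"]*1000
plan(p[0]+48.1,p[1]-259.6,200,s["eef_rot"][2],(p[0],p[1],200,s["eef_rot"][2]))
plan(632,-124.0,200,s["eef_rot"][2],(p[0],p[1],200,s["eef_rot"][2]))
```

```text
t 43.72 tcp [585.6 136.6  77.1] rpy [-1.7989e+02 -2.0000e-02 -6.3100e+01] w 34.8 F [-0.4  0.4  7. ] gf 30.1
-> az total -0.0000 rows 0 each -0.0000 | shift [ 0.2533  0.0745 -0.    ] rows 7 each [ 0.0362  0.0106 -0.    ]
-> az total -0.0000 rows 0 each -0.0000 | shift [ 0.2534  0.0765 -0.    ] rows 7 each [ 0.0362  0.0109 -0.    ]
```

apply_moves(
  targets=[
    [0.3, 0, 0, -0.02, 0, 0, 0],
    [0.3, 0, 0, -0.035, 0, 0, 0],
    [0.3, 0, 0, -0.04, 0, 0, 0],
    [0.3, 0, 0, -0.03, 0, 0, 0],
    [0.3, 0.0362, 0.0109, 0, 0, 0, 0],
    [0.3, 0.0362, 0.0109, 0, 0, 0, 0],
    [0.3, 0.0362, 0.0109, 0, 0, 0, 0],
    [0.3, 0.0362, 0.0109, 0, 0, 0, 0],
    [0.3, 0.0362, 0.0109, 0, 0, 0, 0],
    [0.3, 0.0362, 0.0109, 0, 0, 0, 0],
    [0.3, 0.0362, 0.0109, 0, 0, 0, 0],
    [0.3, 0, 0, 0.03, 0, 0, 0],
    [0.3, 0, 0, 0.03, 0, 0, 0],
    [0.3, 0, 0, 0, 0, 0, 0],
    [0.3, 0, 0, 0, 0, 0, 0],
    [0.3, 0, 0, 0, 0, 0, 0],
  ],
)

```text
time_s: 45.05
tcp_pos: [0.632, -0.1241, 0.1423]
eef_rot: [-180.0, -0.1, -63.1]
contact_force: [-0.5, 0.5, -1.2]
gripper_width: 0.0342
gripper_force: 30.0
```

Run:
```python
from h import *
plan(632,-124,126,-63.1)
```

```text
t 45.05 tcp [ 632.  -124.1  142.3] rpy [-1.7997e+02 -5.0000e-02 -6.3080e+01] w 34.2 F [-0.5  0.5 -1.2] gf 30.0
-> az total 0.0003 rows 1 each 0.0003 | shift [-0.0001 -0.0001  0.0163] rows 1 each [-0.0001 -0.0001  0.0163]
```

apply_moves(
  targets=[
    [0.3, 0, 0, 0.01, 0, 0, 0],
    [0.3, 0, 0, 0.008, 0, 0, 0],
    [0.3, 0, 0, 0.006, 0, 0, 0],
    [0.3, 0, 0, 0.005, 0, 0, 0],
    [0.3, 0, 0, 0.004, 0, 0, 0],
    [0.3, 0, 0, 0, 0, 0, 0],
    [0.3, 0, 0, 0, 0, 0, 0],
  ],
)

```text
time_s: 45.63
tcp_pos: [0.6312, -0.1243, 0.1077]
eef_rot: [180.0, 0.0, -63.1]
contact_force: [-0.3, 0.2, -1.3]
gripper_width: 0.0342
gripper_force: 30.0
```

Inside the hole with no contact force, so I'll continue down.

apply_moves(
  targets=[
    [0.3, 0, 0, 0.006, 0, 0, 0],
    [0.3, 0, 0, 0.006, 0, 0, 0],
    [0.3, 0, 0, 0.004, 0, 0, 0],
    [0.3, 0, 0, 0.003, 0, 0, 0],
    [0.3, 0, 0, 0, 0, 0, 0],
    [0.3, 0, 0, 0, 0, 0, 0],
  ],
)

```text
time_s: 46.13
tcp_pos: [0.6309, -0.1243, 0.0885]
eef_rot: [180.0, 0.0, -63.1]
contact_force: [1.0, 1.0, -1.6]
gripper_width: 0.0339
gripper_force: 30.0
```

apply_moves(
  targets=[
    [0.3, 0, 0, 0.002, 0, 0, 0],
    [0.3, 0, 0, 0.002, 0, 0, 0],
    [0.3, 0, 0, 0, 0, 0, 0],
    [0.3, 0, 0, 0, 0, 0, 0],
  ],
)

```text
time_s: 46.47
tcp_pos: [0.6317, -0.1244, 0.0855]
eef_rot: [-180.0, -0.0, -63.1]
contact_force: [-0.1, 0.1, 2.2]
gripper_width: 0.0341
gripper_force: 30.0
```

apply_moves(
  targets=[
    [0.3, 0, 0, 0.001, 0, 0, 0],
    [0.3, 0, 0, 0, 0, 0, 0],
    [0.8, 0, 0, 0, 0, 0, 0],
    [0.8, 0, 0, 0, 0, 0, 0],
    [0.8, 0, 0, 0, 0, 0, 0],
    [0.8, 0, 0, 0, 0, 0, 0],
    [0.8, 0, 0, 0, 0, 0, 0],
    [0.8, 0, 0, 0, 0, 0, 0],
    [0.8, 0, 0, -0.03, 0, 0, 0],
    [0.8, 0, 0, -0.04, 0, 0, 0],
    [0.8, 0, 0, -0.02, 0, 0, 0],
    [0.8, 0, 0, 0, 0, 0, 0],
    [0.8, 0, 0, 0, 0, 0, 0],
  ],
)

```text
time_s: 47.55
tcp_pos: [0.6319, -0.1242, 0.1756]
eef_rot: [-179.8, -0.1, -63.1]
contact_force: [-0.2, 0.2, -0.6]
gripper_width: 0.0701
gripper_force: 0.0
```

Run:
```python
from h import *
plan(454.7,328.2,80,79.5)
plan(454.7,328.2,80,-100.5)
c=capture('side');cv2.imwrite("pics/s5.png",cv2.resize(c["frame"][190:350,230:390,::-1],None,fx=3,fy=3))
c=capture('top');W=cloud(c);z=W[...,2]
r=np.zeros(z.shape,bool);r[180:370,120:300]=1
print(*blobs(c,r&(z>.008)&(z<.034),.026),sep="\n")
```

```text
t 47.55 tcp [ 631.9 -124.2  175.6] rpy [-1.7984e+02 -6.0000e-02 -6.3140e+01] w 70.1 F [-0.2  0.2 -0.6] gf 0.0
-> az total -1.5849 rows 21 each -0.0755 | shift [ 0.4125 -0.2567  0.0956] rows 13 each [ 0.0317 -0.0197  0.0074]
t 47.55 tcp [ 631.9 -124.2  175.6] rpy [-1.7984e+02 -6.0000e-02 -6.3140e+01] w 70.1 F [-0.2  0.2 -0.6] gf 0.0
-> az total 0.4151 rows 6 each 0.0692 | shift [-0.4125  0.2567  0.0956] rows 13 each [-0.0317  0.0197  0.0074]
(array([175., 332.]), array([343.5, 274.6,  73.4,  32.5,  85.3]))
(array([157., 282.]), array([453.6, 324.8, 102.7,  44.9,  79.5]))
(array([144., 183.]), array([683. , 372.6, 116.1,  19.5, -88.5]))
```

View pics/s5.png

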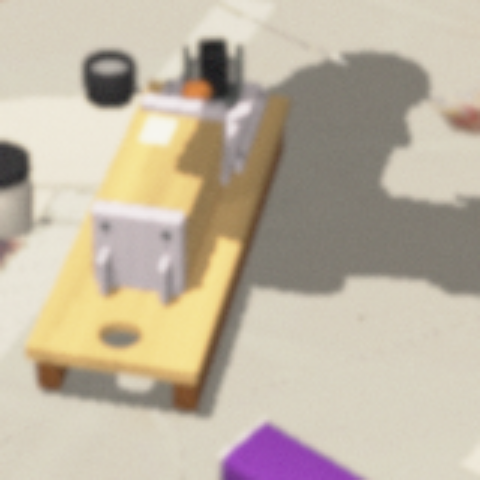

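The pin stands locked with its buttons out (crop (213,70)), the park hole is empty, and the pile is flush. Now the weight.

apply_moves(
  targets=[
    [1, 0, 0, 0, 0, 0, 0.0692],
    [1, 0, 0, 0, 0, 0, 0.0692],
    [1, 0, 0, 0, 0, 0, 0.0692],
    [1, 0, 0, 0, 0, 0, 0.0692],
    [1, 0, 0, 0, 0, 0, 0.0692],
    [1, 0, 0, 0, 0, 0, 0.0692],
  ],
)

```text
time_s: 48.15
tcp_pos: [0.6304, -0.1243, 0.1721]
eef_rot: [179.8, -0.0, -100.8]
contact_force: [0.7, -0.1, 0.7]
gripper_width: 0.0879
gripper_force: 0.0
```

apply_moves(
  targets=[
    [1, -0.0315, 0.0198, 0, 0, 0, 0],
    [1, -0.0315, 0.0198, 0, 0, 0, 0],
    [1, -0.0315, 0.0198, 0, 0, 0, 0],
    [1, -0.0315, 0.0198, 0, 0, 0, 0],
    [1, -0.0315, 0.0198, 0, 0, 0, 0],
    [1, -0.0315, 0.0198, 0, 0, 0, 0],
    [1, -0.0315, 0.0198, 0, 0, 0, 0],
    [1, -0.0315, 0.0198, 0, 0, 0, 0],
    [1, -0.0315, 0.0198, 0, 0, 0, 0],
    [1, -0.0315, 0.0198, 0, 0, 0, 0],
    [1, -0.0315, 0.0198, 0, 0, 0, 0],
    [1, -0.0315, 0.0198, 0, 0, 0, 0],
    [1, -0.0315, 0.0198, 0, 0, 0, 0],
    [1, 0, 0, 0.04, 0, 0, 0],
    [1, 0, 0, 0.04, 0, 0, 0],
    [1, 0, 0, 0.02, 0, 0, 0],
    [1, 0, 0, 0, 0, 0, 0],
    [1, 0, 0, 0, 0, 0, 0],
  ],
)

```text
time_s: 49.65
tcp_pos: [0.4521, 0.3243, 0.0724]
eef_rot: [179.9, -0.2, -100.5]
contact_force: [0.1, 0.8, 1.2]
gripper_width: 0.0878
gripper_force: 0.0
```

Run:
```python
from h import *
plan(453.6,324.8,26,-100.5)
c=capture('top');W=cloud(c);z=W[...,2]
cv2.imwrite("pics/t6.png",cv2.resize(c["frame"][200:350,110:310,::-1],None,fx=3,fy=3))
```

```text
t 49.65 tcp [452.1 324.3  72.4] rpy [ 179.91   -0.24 -100.48] w 87.8 F [0.1 0.8 1.2] gf 0.0
-> az total 0.0002 rows 1 each 0.0002 | shift [-0.0008 -0.0013  0.0464] rows 2 each [-0.0004 -0.0007  0.0232]
```

View pics/t6.png

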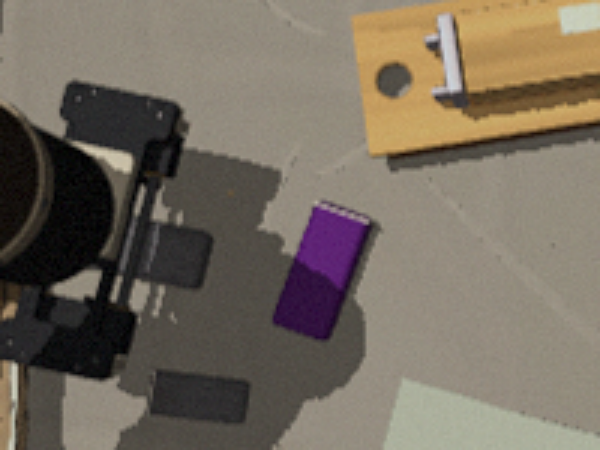

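The fingers straddle the large grey weight (its end shows at (185,255)), so I'll descend and grip.

apply_moves(
  targets=[
    [1, -0.0008, -0.001, 0.025, 0, 0, 0],
    [1, 0, 0, 0.0185, 0, 0, 0],
    [1, 0, 0, 0, 0, 0, 0],
    [1, 0, 0, 0, 0, 0, 0],
    [0.4, 0, 0, 0, 0, 0, 0],
    [0.4, 0, 0, 0, 0, 0, 0],
    [0.4, 0, 0, 0, 0, 0, 0],
    [0.4, 0, 0, 0, 0, 0, 0],
    [0.4, 0, 0, 0, 0, 0, 0],
    [0.4, 0, 0, 0, 0, 0, 0],
    [0.4, 0, 0, 0, 0, 0, 0],
    [0.4, 0, 0, 0, 0, 0, 0],
  ],
  newtons=40,
)

```text
time_s: 50.7
tcp_pos: [0.4537, 0.3258, 0.0305]
eef_rot: [180.0, -0.0, -100.5]
contact_force: [-2.3, 0.1, 2.7]
gripper_width: 0.0443
gripper_force: 40.0
```

Run:
```python
from h import *
s=state();p=s["tcp_pos"]*1000
plan(604.7,27.3,200,-79.5,(p[0],p[1],200,s["eef_rot"][2]))
```

```text
t 50.7 tcp [453.7 325.8  30.5] rpy [ 1.7998e+02 -1.0000e-02 -1.0050e+02] w 44.3 F [-2.3  0.1  2.7] gf 40.0
-> az total -0.2333 rows 4 each -0.0583 | shift [ 0.3211 -0.0941 -0.    ] rows 9 each [ 0.0357 -0.0105 -0.    ]
```

apply_moves(
  targets=[
    [0.4, 0, 0, -0.02, 0, 0, 0],
    [0.4, 0, 0, -0.03, 0, 0, -0.0583],
    [0.4, 0, 0, -0.03, 0, 0, -0.0583],
    [0.4, 0, 0, -0.03, 0, 0, -0.0583],
    [0.4, 0, 0, -0.03, 0, 0, -0.0583],
    [0.4, 0, 0, -0.03, 0, 0, 0],
    [0.4, 0.0357, -0.0105, 0, 0, 0, 0],
    [0.4, 0.0357, -0.0105, 0, 0, 0, 0],
    [0.4, 0.0357, -0.0105, 0, 0, 0, 0],
    [0.4, 0.0357, -0.0105, 0, 0, 0, 0],
    [0.4, 0.0357, -0.0105, 0, 0, 0, 0],
    [0.4, 0.0357, -0.0105, 0, 0, 0, 0],
    [0.4, 0.0357, -0.0105, 0, 0, 0, 0],
    [0.4, 0.0357, -0.0105, 0, 0, 0, 0],
    [0.4, 0.0357, -0.0105, 0, 0, 0, 0],
    [0.4, 0, 0, 0.03, 0, 0, 0],
    [0.4, 0, 0, 0, 0, 0, 0],
    [0.4, 0, 0, 0, 0, 0, 0],
    [0.4, 0, 0, 0, 0, 0, 0],
  ],
)

```text
time_s: 52.28
tcp_pos: [0.6051, 0.0271, 0.1702]
eef_rot: [179.9, -0.0, -79.5]
contact_force: [0.3, 0.2, -5.6]
gripper_width: 0.0443
gripper_force: 40.0
```

Run:
```python
from h import *
plan(604.7,27.3,134,-79.5)
```

```text
t 52.28 tcp [605.1  27.1 170.2] rpy [ 1.7992e+02 -3.0000e-02 -7.9500e+01] w 44.3 F [ 0.3  0.2 -5.6] gf 40.0
-> az total 0.0000 rows 1 each 0.0000 | shift [-0.0002  0.0003  0.0362] rows 1 each [-0.0002  0.0003  0.0362]
```

apply_moves(
  targets=[
    [0.4, 0, 0, 0.015, 0, 0, 0],
    [0.4, 0, 0, 0.012, 0, 0, 0],
    [0.4, 0, 0, 0.007, 0, 0, 0],
    [0.4, 0, 0, 0.002, 0, 0, 0],
    [0.4, 0, 0, 0, 0, 0, 0],
    [0.4, 0, 0, 0, 0, 0, 0],
    [0.4, 0, 0, 0, 0, 0, 0],
  ],
)

```text
time_s: 52.87
tcp_pos: [0.6059, 0.0275, 0.1355]
eef_rot: [-179.9, 0.0, -79.5]
contact_force: [0.0, -0.3, -5.6]
gripper_width: 0.0444
gripper_force: 40.0
```

apply_moves(
  targets=[
    [0.4, 0, 0, 0.002, 0, 0, 0],
    [0.4, 0, 0, 0.002, 0, 0, 0],
    [0.4, 0, 0, 0, 0, 0, 0],
    [0.4, 0, 0, 0, 0, 0, 0],
  ],
)

```text
time_s: 53.2
tcp_pos: [0.6055, 0.0271, 0.1306]
eef_rot: [-180.0, -0.0, -79.5]
contact_force: [0.2, 1.0, -5.0]
gripper_width: 0.0443
gripper_force: 40.0
```

apply_moves(
  targets=[
    [0.4, 0, 0, 0.001, 0, 0, 0],
    [0.4, 0, 0, 0, 0, 0, 0],
    [0.4, 0, 0, 0, 0, 0, 0],
  ],
)

```text
time_s: 53.45
tcp_pos: [0.6055, 0.0271, 0.1305]
eef_rot: [-180.0, -0.0, -79.5]
contact_force: [-3.6, 1.0, 5.6]
gripper_width: 0.0449
gripper_force: 40.0
```

Contact. Releasing and withdrawing.

apply_moves(
  targets=[
    [0.8, 0, 0, 0, 0, 0, 0],
    [0.8, 0, 0, 0, 0, 0, 0],
    [0.8, 0, 0, 0, 0, 0, 0],
    [0.8, 0, 0, 0, 0, 0, 0],
    [0.8, 0, 0, 0, 0, 0, 0],
    [0.8, 0, 0, -0.02, 0, 0, 0],
    [0.8, 0, 0, -0.04, 0, 0, 0],
    [0.8, 0, 0, -0.04, 0, 0, 0],
    [0.8, 0.0389, -0.0072, 0, 0, 0, 0],
    [0.8, 0.0389, 0, 0, 0, 0, 0],
    [0.8, 0.0389, 0, 0, 0, 0, 0],
    [0.8, 0.0389, 0, 0, 0, 0, 0],
    [0.8, 0.0389, 0, 0, 0, 0, 0],
    [0.8, 0.0389, 0, 0, 0, 0, 0],
    [0.8, 0.0389, 0, 0, 0, 0, 0],
    [0.8, 0, 0, 0, 0, 0, 0],
    [0.8, 0, 0, 0, 0, 0, 0],
  ],
)

```text
time_s: 54.87
tcp_pos: [0.6616, -0.2419, 0.2283]
eef_rot: [179.9, 0.0, -79.7]
contact_force: [-0.3, -0.4, -0.3]
gripper_width: 0.0701
gripper_force: 0.0
```

Run:
```python
from h import *
state()
c=capture('top');W=cloud(c);z=W[...,2];hsv=cv2.cvtColor(c["frame"],cv2.COLOR_RGB2HSV)
r=np.zeros(z.shape,bool);r[180:245,225:380]=1
print("weight",*blobs(c,r&(z>.113),.126),sep="\n")
print("fences",*blobs(c,r&(z>.094)&(z<.112)&(hsv[...,1]<40),.106,20),sep="\n")
p=r.copy();p[:,:345]=0
print("pin",*blobs(c,p&(z>.075),.096,20),sep="\n")
c2=capture('side')
cv2.imwrite("pics/end.png",np.hstack([cv2.resize(c["frame"][180:260,220:380,::-1],(400,200)),cv2.resize(c2["frame"][200:300,220:420,::-1],(400,200))]))
```

```text
t 54.87 tcp [ 661.6 -241.9  228.3] rpy [ 1.7993e+02  2.0000e-02 -7.9720e+01] w 70.1 F [-0.3 -0.4 -0.3] gf 0.0
weight
(array([324., 209.]), array([603.3, -39.3, 236.7, 140.2, -88.5]))
fences
(array([260., 218.]), array([590.7,  89.5,  59.5,  11.4,  10.4]))
pin
(array([360., 208.]), array([ 612.7, -128.2,  144.8,   64.3,    0.8]))
```

View pics/end.png

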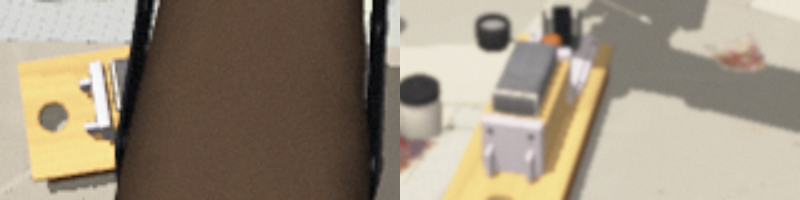

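The side view shows the weight on the pile, but the arm blocks the top view. I'll move it clear and check numerically.

apply_moves(
  targets=[
    [0.8, 0.02, 0.036, 0, 0, 0, 0],
    [0.8, 0.02, 0.036, 0, 0, 0, 0],
    [0.8, 0.02, 0.036, 0, 0, 0, 0],
    [0.8, 0.02, 0.036, 0, 0, 0, 0],
    [0.8, 0.02, 0.036, 0, 0, 0, 0],
    [0.8, 0.02, 0.036, 0, 0, 0, 0],
    [0.8, 0.02, 0.036, 0, 0, 0, 0],
    [0.8, 0.02, 0.036, 0, 0, 0, 0],
    [0.8, 0, 0, 0, 0, 0, 0],
    [0.8, 0, 0, 0, 0, 0, 0],
  ],
)

```text
time_s: 55.8
tcp_pos: [0.4067, -0.4493, 0.2301]
eef_rot: [-180.0, -0.0, -79.6]
contact_force: [-0.1, 0.8, -0.8]
gripper_width: 0.0701
gripper_force: 0.0
```

Run:
```python
from h import *
c=capture('top');W=cloud(c);z=W[...,2];hsv=cv2.cvtColor(c["frame"],cv2.COLOR_RGB2HSV)
r=np.zeros(z.shape,bool);r[180:245,225:380]=1
print("weight",*blobs(c,r&(z>.116),.126),sep="\n")
print("high",*blobs(c,r&(z>.094),.106,20),sep="\n")
p=r.copy();p[:,:345]=0
print("pin",*blobs(c,p&(z>.075),.096,20),"zmax",np.nanpercentile(z[195:210,350:362],90))
b=r.copy();b[:,:255]=0;b[:,322:]=0
print("pile",*blobs(c,b&(z>.085)&(z<.11),.1,20))
```

```text
weight
(array([287., 210.]), array([604.8,  28.9,  99.2,  46.4, -79.7]))
high
(array([358., 203.]), array([ 630.1, -122.2,   26.1,   21.8,  -61.5]))
(array([289., 214.]), array([603.8,  26.7, 139.7,  61.4, -79.4]))
pin (array([357., 204.]), array([ 630. , -122.4,   46. ,   30.1,   28.4])) zmax 0.10070532669641871
pile (array([287., 218.]), array([603.6,  26.7, 140.4,  64.9, -79.4]))
```

```bash
python3 -c "
from plant import *
print(close_job())"
```

```text
the job is handed in; nothing more can be done
None
```

I handed in the job at about 56 s of the 210 s allowed, but `close_job()` gave no verdict. The last camera check showed all four packs stacked squarely between the fences, the fence home and locked by the pin with its buttons out, and the lead weight within about 2 mm of centre on the pile.

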